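# Pack the coin tubes into the till's float box and pin it shut

### The job

Pack the till's float box for the next shift: draw the pin out of its two knuckles and park it in the hole of its stand, lift the top tray up and back until it is fully open, and lay every coin tube from the counter in the base, flat at the bottom, one to a channel, long tubes in the long channels and short ones in the short channels. Then lower the tray fully home so that the knuckle holes line up, and push the pin down through both until its collar is home. Leave the wipes and the tape roll where they are.

Things in the scene. Friction and masses are not known exactly. Their poses are not given: they have to be found in the camera images.
- float_base: Fixed base of the float box: low grey coin base, 126 (x) x 220 (y) mm without the front knuckle; four channels along its x, rim and ribs 14 mm high. Origin at the centre of its underside; its -x side (with the knuckle, top 50 mm high) faces the robot within 0.15 rad. Pivot cheeks 24 mm high at both sides from 30 mm behind its centre. With the tray fully open the space above is clear to about 60 mm behind its centre.
- tray_arm (a joint): Angle q of the tray's parallel arms (rad): 0 = tray fully down (stop; knuckle holes then in line), 1.92 = fully up and back (stop). Tray stays level and moves in the base's x-z plane, from closed: dx = 0.1*(sin(q-0.873)+0.766), dz = 0.1*(cos(q-0.873)-0.643) m. Stiff pivots (0.42 N m friction): it stays wherever left, takes 3 to 9 N to move.
- tray_handle (a point): Centre of the tray's black bar handle: 12 mm (own x) x 100 mm (along own y) x 14 mm high, on two 8 mm round posts 84 mm apart, directly over the base's centre when closed, at 118 mm above the counter then. Bar's middle is 36 mm above the tray's rim; axes as the base's.
- upper_hole (a point): Centre of the top mouth of the tray's knuckle: an upright barrel 25 mm across and 20 mm high with a 14 mm bore straight through, on the tray's front; z axis along the bore. At 71 mm above the counter when closed, 82 mm in front of the base's centre.
- lower_hole (a point): Centre of the top mouth of the base's fixed knuckle (same barrel and bore, 50 mm above the counter, open below); the tray's knuckle stops 1 mm above it.
- pin_stand: Fixed grey block 56 x 56 x 54 mm with a 14 mm square upright hole right through its centre, for parking the pin, empty at the start. Origin at the centre of its underside.
- stand_hole (a point): Centre of the mouth of the stand's hole, 54 mm above the counter; the pin's collar rests on this face when parked.
- pin_grip (a point): Half-way up the pin's black round grip (19 mm across; it reaches 20 mm above and 24 mm below this point); z axis along the pin, up. It starts home in the knuckles. The pin is round and may be held at any yaw.
- pin_collar (a point): Underside of the pin's steel collar (23 mm across, 4 mm thick), on the pin's axis, 28 mm below pin_grip. Below it are 37 mm of 11 mm round steel shank and a 12 mm long tapered nose.
- pin_tip (a point): Tip of the pin's nose (4.4 mm across), 49 mm below the collar's underside.
- long_1_mid (a point): Centre of a long coin tube: a square bar 100 x 26 x 26 mm (along its own x, y, z), steel coins in a black plastic trough, under 0.3 kg, lying on the counter; may be absent. Long and short ones look alike but for length.
- long_2_mid (a point): Centre of a long coin tube: a square bar 100 x 26 x 26 mm (along its own x, y, z), steel coins in a black plastic trough, under 0.3 kg, lying on the counter; may be absent. Long and short ones look alike but for length.
- short_1_mid (a point): Centre of a short coin tube: a square bar 70 x 26 x 26 mm (along its own x, y, z), steel coins in a black plastic trough, under 0.3 kg, lying on the counter; may be absent. Long and short ones look alike but for length.
- short_2_mid (a point): Centre of a short coin tube: a square bar 70 x 26 x 26 mm (along its own x, y, z), steel coins in a black plastic trough, under 0.3 kg, lying on the counter; may be absent. Long and short ones look alike but for length.
- long_row_a (a point): Where the centre of a long tube lies when seated in this channel of the base (17 mm above the counter); x axis along the channel. Channel 106 mm long, 31 mm wide, 10 mm deep, floor 4 mm above the counter; its middle is at y = 78 mm in the base's frame.
- long_row_b (a point): Where the centre of a long tube lies when seated in this channel of the base (17 mm above the counter); x axis along the channel. Channel 106 mm long, 31 mm wide, 10 mm deep, floor 4 mm above the counter; its middle is at y = 26 mm in the base's frame.
- short_row_a (a point): Where the centre of a short tube lies when seated in this channel of the base (17 mm above the counter); x axis along the channel. Channel 76 mm long, 31 mm wide, 10 mm deep, floor 4 mm above the counter; its middle is at y = -26 mm in the base's frame.
- short_row_b (a point): Where the centre of a short tube lies when seated in this channel of the base (17 mm above the counter); x axis along the channel. Channel 76 mm long, 31 mm wide, 10 mm deep, floor 4 mm above the counter; its middle is at y = -78 mm in the base's frame.
- wipes: Bystander: flat green pack of wet wipes with a white lid, 69 x 159 x 37 mm, origin at the centre of its underside.
- grey_tape: Bystander: roll of grey tape lying flat, 82 mm across, 30 mm high, origin at the centre of its underside.
There are look-alikes about, which are no part of the job. What is shaped like the part that bears short_2_mid but purple is not meant.

How it is judged (in metres and radians):
On the way, in this order (a step that is already met when the one before it is completed fails the run):
1. the pin is parked upright in its stand, collar down on it (horizontal distance between pin_collar and stand_hole below 0.004 m and z of pin_collar in the frame of stand_hole below 0.004 m and angle between pin_grip's own z axis and vertical below 0.15 rad), for 0.2 s.
2. the tray is lifted up and back, fully open (value of joint tray_arm above 1.75 rad), for 0.2 s.
3. with the tray open, every coin tube lies released in a channel of its own length (((distance between long_1_mid and long_row_a below 0.008 m and angle between the x axis of long_1_mid and the x axis of long_row_a, either way round below 0.15 rad) or (distance between long_1_mid and long_row_b below 0.008 m and angle between the x axis of long_1_mid and the x axis of long_row_b, either way round below 0.15 rad)) and ((distance between long_2_mid and long_row_a below 0.008 m and angle between the x axis of long_2_mid and the x axis of long_row_a, either way round below 0.15 rad) or (distance between long_2_mid and long_row_b below 0.008 m and angle between the x axis of long_2_mid and the x axis of long_row_b, either way round below 0.15 rad)) and ((distance between short_1_mid and short_row_a below 0.008 m and angle between the x axis of short_1_mid and the x axis of short_row_a, either way round below 0.15 rad) or (distance between short_1_mid and short_row_b below 0.008 m and angle between the x axis of short_1_mid and the x axis of short_row_b, either way round below 0.15 rad)) and ((distance between short_2_mid and short_row_a below 0.008 m and angle between the x axis of short_2_mid and the x axis of short_row_a, either way round below 0.15 rad) or (distance between short_2_mid and short_row_b below 0.008 m and angle between the x axis of short_2_mid and the x axis of short_row_b, either way round below 0.15 rad)) and contact force between each of long_1, long_2, short_1, short_2 and the fingers below 0.1 N and value of joint tray_arm above 1.6 rad), for 0.2 s.
4. the tray is lowered fully home (value of joint tray_arm below 0.03 rad), for 0.2 s.
5. the pin goes through both knuckles (horizontal distance between pin_collar and upper_hole below 0.004 m and horizontal distance between pin_tip and lower_hole below 0.006 m and z of pin_collar in the frame of upper_hole below 0.004 m and angle between pin_grip's own z axis and vertical below 0.15 rad), for 0.2 s.
At the end, for the whole second after the job is handed in: Every tube present lies at the bottom of a channel of its own length (centre within 8 mm of the channel's point, 0.15 rad in line), the tray is fully down (under 0.03 rad), and the pin stands at rest through both knuckles, collar within 4 mm of the upper one (all of step 5 and ((distance between long_1_mid and long_row_a below 0.008 m and angle between the x axis of long_1_mid and the x axis of long_row_a, either way round below 0.15 rad) or (distance between long_1_mid and long_row_b below 0.008 m and angle between the x axis of long_1_mid and the x axis of long_row_b, either way round below 0.15 rad)) and ((distance between long_2_mid and long_row_a below 0.008 m and angle between the x axis of long_2_mid and the x axis of long_row_a, either way round below 0.15 rad) or (distance between long_2_mid and long_row_b below 0.008 m and angle between the x axis of long_2_mid and the x axis of long_row_b, either way round below 0.15 rad)) and ((distance between short_1_mid and short_row_a below 0.008 m and angle between the x axis of short_1_mid and the x axis of short_row_a, either way round below 0.15 rad) or (distance between short_1_mid and short_row_b below 0.008 m and angle between the x axis of short_1_mid and the x axis of short_row_b, either way round below 0.15 rad)) and ((distance between short_2_mid and short_row_a below 0.008 m and angle between the x axis of short_2_mid and the x axis of short_row_a, either way round below 0.15 rad) or (distance between short_2_mid and short_row_b below 0.008 m and angle between the x axis of short_2_mid and the x axis of short_row_b, either way round below 0.15 rad)) and value of joint tray_arm below 0.03 rad and linear speed of hasp_pin below 0.02 m/s); the robot touches nothing.
It fails at once if the wet wipes pushed aside by more than 25 mm (distance of wipes from where it was at the start of the episode above 0.025 m).
It fails at once if the tape roll pushed aside by more than 25 mm (distance of grey_tape from where it was at the start of the episode above 0.025 m).
Of long_1, long_2, short_2 only 1 to 3 are there at a start; the rules pass over those that are not, and their reading is None.
At some moment in a run one of short_1 may be knocked a few centimetres aside while the robot is not near it.
It also fails if it takes over 210 s, if anything falls off the work surface, if the arm or the gripper's body presses on something with over 40 N, if the wrist force passes 120 N, or if a joint passes its speed limit or range.

### The arm

A 7-joint arm with a two-finger parallel gripper is mounted at the origin on a cart in front of the work surface, level with it; the furniture and walls round the work are solid. World frame = base frame: x ahead of the robot, y to its left, z up, the work surface at z = 0. Lengths are in mm, angles in rad, forces in N, time in s.
With the tool pointing down it reaches from about 400 to 850 mm from the base axis. Payload 4.5 kg.
Tool frame: the origin (TCP) lies on the centre line of the jaws, within the pads' length; the fingertips stand 22 mm ahead of it and the grasp point (between the pads) lies 3 mm ahead of it; z points along the fingers, x is the direction in which the jaws open and shut, and the axes are right-handed (so a half turn about z gives the same grasp; the last joint's range is limited). The gripper opens to 88 mm and grips with 3 to 60 N. Pads are 18 mm wide; open, the fingers measure 123 mm over their backs; the gripper's body (75 mm by 187 mm) begins 45 mm behind the grasp point.
Start: joints at [-1.234, 0.689, -0.195, 1.565, 0.157, 0.902, -0.215], TCP at [186.351, 596.594, 260.743] pointing down, gripper open.
Joint ranges: [-3.01, 3.01], [-0.46, 2.08], [-1.47, 1.51], [0.13, 2.56], [-1, 4.14], [0.04, 2.09], [-2.66, 2.66]. Speed limits (rad/s): [2.57, 2.57, 3.14, 3.14, 3.14, 3.14, 3.14].

### API

Orientations are given as a rotation vector (axis times angle).
In Python, from cell import * gives the robot as it stands. The module is installed in compiled form; this text tells all that it offers.
- The arm moves only by the tool apply_moves, never from a script. Its argument "commands" is text: rows parted by semicolons, each of 4 numbers parted by spaces: the shift along the tool's x, y, z in units of 750 mm (1.0 is 750 mm), then the turn about the tool's z in units of 90 degrees (1.0 is 90 degrees). In form: tx ty tz twist; .... A call has 1 to 12 rows; each row is the pose to reach, as a shift and turn from the pose commanded when the call began, along the tool's axes at that moment; what a row does not reach only later rows make up. A row lasts 1/12 s, in which the tool goes at most 41.7 mm and 7.16 degrees, less where a joint would pass 70% of its speed; a pose out of reach is approached as far as the arm can. A call with a number of a shift or a turn outside -1 to 1 is refused whole. A call with a gripper value outside its range is refused whole. "fingers" is the gripper's target within -1 to 1 (shut at 1, half-way at 0, fully open at -1), set as the call begins (left out, the last holds). The fingers move at their own pace and stop on an object; "force" is the grip in N (left out, the last holds). Time passes only in rows, so rows that repeat a pose let the fingers close. It gives the time, the measured TCP pose, the force and the opening at its end, in the units of the state.
- get_state(): the state, without advancing time (a new reading comes with each control period).
- get_image(name): name is "scene" or "side" or "wrist"; returns a dict with "img" (400x640x3 uint8, red, green, blue), "z_map" (400x640 float32, mm along the optical axis (not along the pixel's ray), 0 where there is no reading), "fx", "fy", "cx", "cy" (pixels), "T" (4x4, takes a point from camera to world coordinates); the wrist camera has in their place "tool_from_camera" (4x4, takes a point from camera to tool coordinates, whose origin is the TCP and whose axes are the tool frame's). Camera axes: x right, y down, z forward; pixel columns grow to the right and rows downward; lengths in mm; the calibration is good to about 2 mm. A picture is of the moment at which its call begins: read the wrist's pose just before it.
- sign_off(): hands the job in, once; it reports no verdict.
Trained networks look in the newest picture that a camera, given by its name, has taken for a name from the list of things; names that differ only in an ending like _2 or _b are one class to them, and where a whole thing is asked for, a point or a joint stands for the part that bears it (a point fixed in the world has none). Each returns a list of dicts, best first, with "confidence" (0 to 1); they miss things now and then, are a little off and sometimes report something else, mostly with a low value. They report only what shows in the picture. A call takes as long as a camera call. They do not tell look-alikes from the thing itself.
- masks_of(camera, name): "region" (400x640 bool, what is visible of it) and "pixel" ([column, row] in pixels, amid what is visible of it).
The state is a dict: "time_s": time; "joints": joint angles; "qvel": joint speeds; "effort": joint torques, N m; "position": TCP position; "orientation": TCP orientation; "force": force on the tool from outside, world axes, zero at the start; "moment": the same for the moment, N m; "grip_width": opening from 0.0 (shut) to 1.0 (fully open).
Only numpy, scipy, OpenCV 4.12 (cv2) and the standard library are available. Lean on these libraries where they do the work, as an engineer would, in place of code of your own. Each camera call takes 0.05 s, during which the arm holds its last target.

## Working session

There is one attempt and no reset: what is moved stays moved. The work goes in short steps, Python scripts to look and compute and a tool call to move; the robot and the scene stay as the last step left them, time stands still between calls to the robot, and variables do not carry over. Pictures are saved under pics/ and viewed, and the job is handed in when it is done.

Besides the shell and the picture viewer there is one more tool, called after ">>>" by a JSON object that holds its "method" and its "body". apply_moves: Moves the arm, as the interface text tells. Its arguments: {"type":"object","properties":{"commands":{"type":"string"},"fingers":{"type":"number"},"force":{"type":"number"}},"required":["commands"]}

```bash
mkdir -p pics; cat > h.py <<'E'
from cell import *
import numpy as np, cv2
from scipy.spatial.transform import Rotation as R
def state():
    s=get_state(); return s
def toolT(s=None):
    s=s or get_state()
    T=np.eye(4);T[:3,:3]=R.from_rotvec(s['orientation']).as_matrix();T[:3,3]=s['position'];return T
def grab(name,save=None):
    s=get_state(); im=get_image(name)
    im['W']=im['T'] if name!='wrist' else toolT(s)@im['tool_from_camera']
    if save: cv2.imwrite('pics/'+save,im['img'][:,:,::-1])
    return im
def cloud(im):
    z=im['z_map'];v,u=np.mgrid[:400,:640]
    P=np.stack([(u-im['cx'])/im['fx']*z,(v-im['cy'])/im['fy']*z,z],-1)
    P=P@im['W'][:3,:3].T+im['W'][:3,3]; P[z==0]=np.nan
    return P
E
python3 - <<'E'
from h import *
s=get_state();print(s); print(toolT(s).round(3))
for n in('scene','side','wrist'):
    im=grab(n,n+'0.png');print(n,im['W'].round(2).tolist(),im['fx'],im['cx'])
    np.savez('pics/'+n+'0.npz',P=cloud(im))
    for k in ['float_base','tray_handle','pin_stand','pin_grip','long_1_mid','short_1_mid','wipes','grey_tape']:
        for r in masks_of(n,k):
            P=cloud(im)[r['region']]
            print(n,k,round(r['confidence'],2),r['pixel'],r['region'].sum(),np.nanmedian(P,0).round(0),np.nanpercentile(P,98,axis=0).round(0)[2])
E
```

```text
{'time_s': 0.0, 'joints': array([-1.23419188,  0.68997971, -0.19450343,  1.56635371,  0.15731507,
        0.90251682, -0.21511884]), 'qvel': array([ 0.0005736 ,  0.0013053 , -0.00099833,  0.00045031, -0.00026527,
        0.0001747 , -0.00097863]), 'effort': array([-2.07128014e-04, -5.27560794e+01, -1.26670852e+00, -1.53429455e+01,
       -5.25585737e-02,  6.48506146e-03,  1.70239441e-04]), 'position': array([186.24905547, 595.97185985, 259.90983434]), 'orientation': array([ 2.53002438e+00,  1.86034012e+00, -2.20421894e-03]), 'force': array([-0.8988367 ,  0.22544318,  0.38398736]), 'moment': array([-0.0287901 , -0.01306018,  0.01784626]), 'grip_width': 0.9989817298569127}
[[ 2.98000e-01  9.55000e-01 -0.00000e+00  1.86249e+02]
 [ 9.55000e-01 -2.98000e-01 -2.00000e-03  5.95972e+02]
 [-2.00000e-03  0.00000e+00 -1.00000e+00  2.59910e+02]
 [ 0.00000e+00  0.00000e+00  0.00000e+00  1.00000e+00]]
scene [[0.67, -0.59, 0.45, -3.77], [-0.74, -0.53, 0.41, -455.15], [-0.01, -0.61, -0.79, 1046.94], [0.0, 0.0, 0.0, 1.0]] 394.5125467546832 312.66303333198925
scene float_base 0.82 [384.9, 286.7] 4415 
[... 1092 characters left out ...]
0.43 [280.7, 254.1] 127 [ 375. -287.   97.] 120.0
side long_1_mid 0.64 [368.3, 216.7] 275 [635.  57.  16.] 27.0
side long_1_mid 0.45 [310.2, 273.6] 3706 [ 458. -333.   56.] 122.0
side short_1_mid 0.65 [384.1, 227.6] 215 [685. -37.  16.] 27.0
side short_1_mid 0.46 [309.4, 275.5] 3621 [ 457. -334.   56.] 122.0
side short_1_mid 0.3 [280.9, 258.1] 75 [ 375. -289.   96.] 119.0
side wipes 0.62 [296.3, 169.0] 334 [361. 384.  26.] 39.0
side grey_tape 0.41 [345.8, 196.3] 70 [562. 165.  27.] 78.0
wrist [[0.3, 0.92, 0.27, 116.81], [0.95, -0.29, -0.08, 618.62], [0.0, 0.28, -0.96, 385.67], [0.0, 0.0, 0.0, 1.0]] 284.3687123820998 320.4960469974077
wrist wipes 0.69 [245.4, 322.9] 1603 [368. 424.  37.] 40.0
```

```bash
python3 - <<'E'
import cv2
a=cv2.imread('pics/scene0.png');cv2.imwrite('pics/scene0c.png',cv2.resize(a[140:360,150:480],None,fx=2.4,fy=2.4,interpolation=cv2.INTER_CUBIC))
a=cv2.imread('pics/side0.png');cv2.imwrite('pics/side0c.png',cv2.resize(a[140:340,220:480],None,fx=3,fy=3,interpolation=cv2.INTER_CUBIC))
E
```

```text
(no output)
```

View pics/scene0c.png

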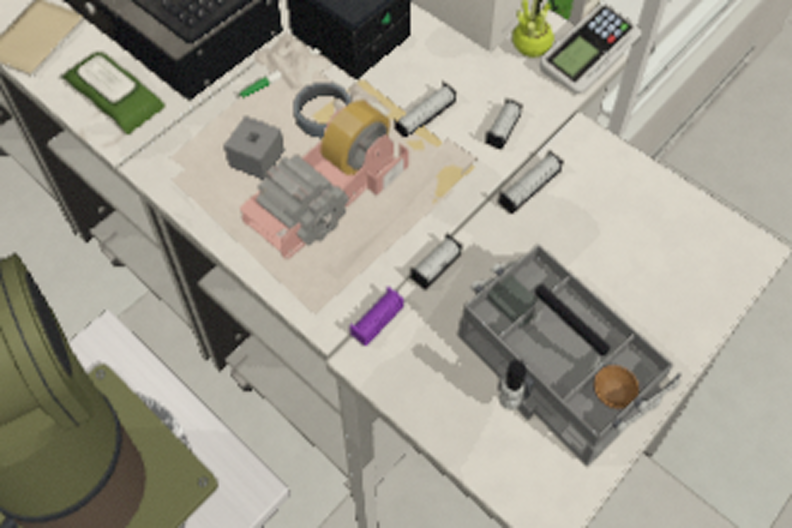

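View pics/side0c.png

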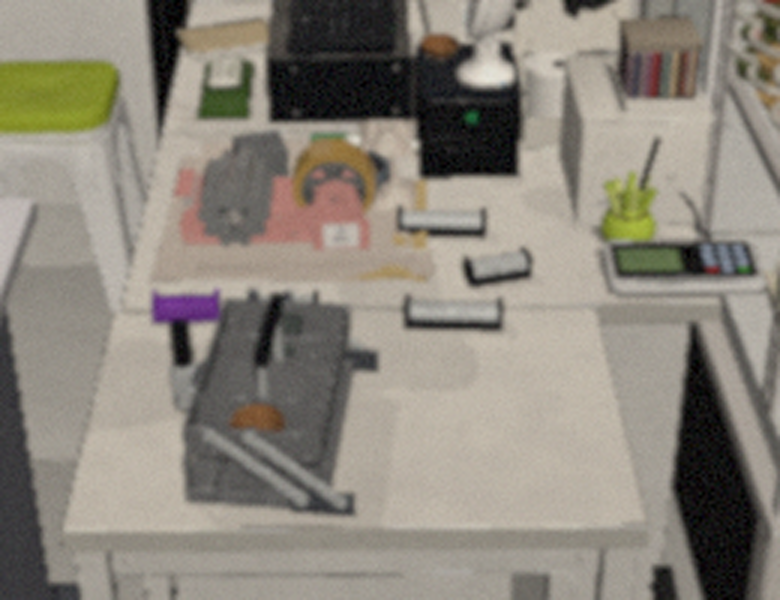

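View pics/scene0.png

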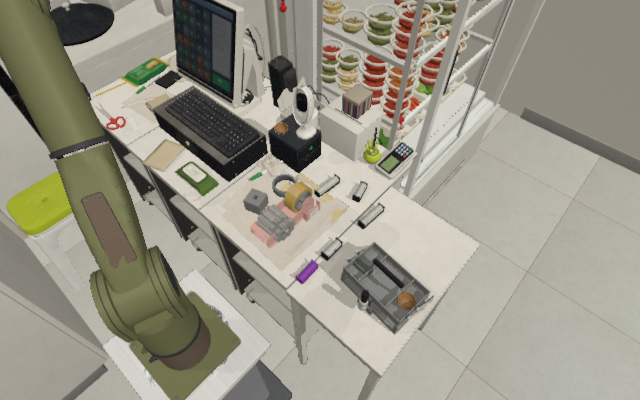

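The crop shows four black/steel tubes, at scene pixels (328,185), (357,191), (371,216) and (331,248). The purple look-alike is at (307,271) and is excluded by its colour. The pin stand is at (254,200), and the box is at (385,285) with its pin at (365,298).

```bash
python3 - <<'E'
from h import *
for n in('scene','side'):
    P=np.load('pics/%s0.npz'%n)['P']
    m=(P[...,2]>8)&(P[...,2]<150)&(P[...,0]>250)&(P[...,0]<900)&(P[...,1]>-480)&(P[...,1]<480)
    k,l,st,c=cv2.connectedComponentsWithStats(m.astype(np.uint8),connectivity=4)
    for i in range(1,k):
        if st[i,4]<60: continue
        q=P[l==i]; t=q[(q[:,2]>np.percentile(q[:,2],95)-10)]
        r=cv2.minAreaRect(t[:,:2].astype(np.float32))
        print(n,c[i].round(),st[i,4],'top',np.percentile(q[:,2],95).round(1),'rect',np.round(r[0]),np.round(r[1]),round(r[2]),'bbox',q[:,:2].min(0).round(),q[:,:2].max(0).round())
E
```

```text
scene [289. 158.] 13430 top 139.6 rect [755. 270.] [284. 411.] 4 bbox [332. -74.] [900. 480.]
scene [197. 177.] 660 top 41.5 rect [359. 428.] [94. 58.] 88 bbox [327. 348.] [395. 479.]
scene [359. 191.] 168 top 29.1 rect [687. -26.] [74. 25.] 15 bbox [649. -46.] [724.  -6.]
scene [371. 215.] 263 top 28.5 rect [ 634. -112.] [ 26. 104.] 87 bbox [ 582. -127.] [686. -97.]
scene [300. 244.] 165 top 13.4 rect [410. -19.] [37. 99.] 88 bbox [361. -39.] [459.  -1.]
scene [332. 248.] 215 top 28.1 rect [461. -98.] [24. 72.] 90 bbox [ 425. -112.] [497. -85.]
scene [384. 286.] 4474 top 118.1 rect [ 414. -281.] [99. 98.] 83 bbox [ 363. -405.] [ 534. -172.]
scene [307. 271.] 236 top 28.1 rect [357. -93.] [71. 26.] 1 bbox [ 322. -108.] [393. -81.]
side [371. 182.] 9750 top 137.0 rect [790. 246.] [325. 421.] 21 bbox [317. -84.] [900. 480.]
side [295. 168.] 303 top 38.2 rect [360. 420.] [105.  55.] 86 bbox [329. 343.] [395. 474.]
side [366. 213.] 204 top 27.0 rect [630.  63.] [29. 99.] 86 bbox [578.  45.] [679.  81.]
side [385. 228.] 166 top 26.6 rect [686. -32.] [73. 29.] 15 bbox [649. -54.] [721. -10.]
side [307. 270.] 3712 top 101.0 rect [ 442. -269.] [123. 112.] 51 bbox [ 321. -410.] [554. -85.]
side [371. 243.] 248 top 25.8 rect [ 633. -118.] [29. 96.] 88 bbox [ 585. -140.] [ 682. -102.]
```

```bash
cat > to.py <<'E'
# usage: to.py x y z yawdeg [x y z yawdeg ...]: prints rows relative to now
import sys
from h import *
a=list(map(float,sys.argv[1:])); T=toolT(); yaw=np.degrees(np.arctan2(T[1,0],T[0,0]))
s=get_state()
print('t',round(s['time_s'],2),'pos',s['position'].round(1),'yaw',yaw.round(2),'F',s['force'].round(1),'grip',round(s['grip_width']*88,1),'j',s['joints'].round(2), 'tilt',np.degrees(T[:2,2]).round(2))
for i in range(0,len(a),4):
    d=T[:3,:3].T@(np.array(a[i:i+3])-T[:3,3]); w=(yaw-a[i+3]+180)%360-180
    print('%.4f %.4f %.4f %.4f'%(*(d/750),w/90),' |d|=%.0f rows>=%d'%(np.linalg.norm(d),max(np.ceil(np.linalg.norm(d)/41.7),np.ceil(abs(w)/7.16))))
E
python3 to.py 330 460 320 90 430 190 280 90
```

```text
t 1.35 pos [186.3 596.6 260.7] yaw 72.65 F [ 0.1  0.3 -0.6] grip 88.0 j [-1.23  0.69 -0.19  1.57  0.16  0.9  -0.22] tilt [0. 0.]
-0.1167 0.2371 -0.0790 -0.1928  |d|=207 rows>=5
-0.4206 0.4717 -0.0257 -0.1928  |d|=474 rows>=12
```

>>> {"method": "apply_moves", "body": {"commands": "-0.1167 0.2371 -0.079 -0.193;-0.1167 0.2371 -0.079 -0.193;-0.1167 0.2371 -0.079 -0.193;-0.1167 0.2371 -0.079 -0.193;-0.4206 0.4717 -0.0257 -0.193;-0.4206 0.4717 -0.0257 -0.193;-0.4206 0.4717 -0.0257 -0.193;-0.4206 0.4717 -0.0257 -0.193;-0.4206 0.4717 -0.0257 -0.193;-0.4206 0.4717 -0.0257 -0.193;-0.4206 0.4717 -0.0257 -0.193;-0.4206 0.4717 -0.0257 -0.193"}}

```text
time_s: 2.35
position: [430.9, 186.4, 279.9]
orientation: [2.223, 2.218, -0.001]
force: [-0.6, 0.6, 0.4]
grip_width: 0.999
```

>>> {"method": "apply_moves", "body": {"commands": "0 0 0 0;0 0 0 0;0 0 0 0;0 0 0 0"}}

```text
time_s: 2.68
position: [429.5, 191.9, 280.3]
orientation: [-2.217, -2.225, -0.002]
force: [-0.1, 0.4, 0.1]
grip_width: 0.998
```

```bash
python3 - <<'E'
from h import *
im=grab('wrist','w1.png'); P=cloud(im); np.savez('pics/w1.npz',P=P)
s=get_state();print(s['position'],s['orientation'])
for k in ['pin_stand','grey_tape']:
  for r in masks_of('wrist',k):
    q=P[r['region']];q=q[np.isfinite(q[:,0])];z=np.percentile(q[:,2],80);t=q[abs(q[:,2]-z)<5]
    print(k,r['confidence'],r['pixel'],z,cv2.minAreaRect(t[:,:2].astype(np.float32)))
E
```

```text
[429.45721669 191.90746788 280.23509546] [-2.21687762e+00 -2.22503149e+00 -1.76325360e-03]
pin_stand 0.89 [315.6, 168.7] 55.69991079632824 ((421.8608703613281, 186.1298828125), (56.53559494018555, 55.777008056640625), 16.705013275146484)
grey_tape 0.72 [315.8, 253.7] 31.474487310075382 ((535.174072265625, 172.42083740234375), (80.93803405761719, 79.8239974975586), 9.593406677246094)
```

View pics/w1.png

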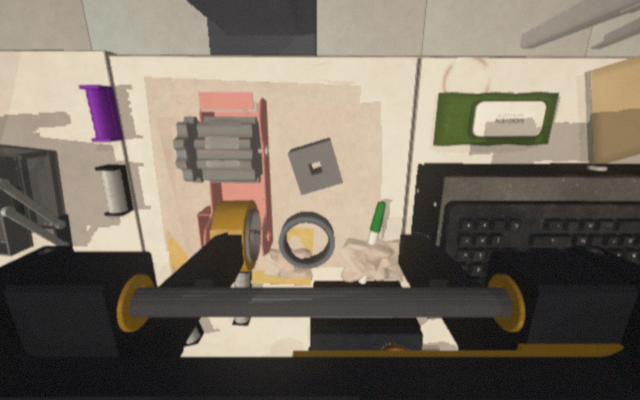

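The wrist picture shows the stand at (316,167) with its hole facing up, its top centre at about (422,186) and a height of 55 mm. The tape roll is at (306,240) and the pink dispenser at (225,170).

```bash
python3 - <<'E'
from h import *
P=np.load('pics/w1.npz')['P']
q=P[90:270,175:270].reshape(-1,3);q=q[q[:,2]>15];print('dispenser',q.min(0),q.max(0))
# stand hole
img=cv2.imread('pics/w1.png',0); sub=img[130:205,280:350]
top=P[130:205,280:350]
m=(top[...,2]<40)|(sub<45)
cx=P[150:185,300:332]; b=(img[150:185,300:332]<70)
print(b.astype(int).sum(), np.nanmedian(P[150:185,300:332,2][b]))
ys,xs=np.nonzero(b);print(xs.mean()+300,ys.mean()+150)
cv2.imwrite('pics/w1c.png',cv2.resize(cv2.imread('pics/w1.png')[130:205,280:350],None,fx=6,fy=6,interpolation=cv2.INTER_CUBIC))
E
python3 to.py 420 -40 280 90 385 -285 290 90
```

```text
dispenser [332.95163945  24.63552997  15.01245833] [570.82803759 148.87071634 299.5635803 ]
19 30.110260050041234
314.63157894736844 170.10526315789474
t 2.83 pos [429.5 191.5 280.1] yaw 90.19 F [-0.6 -0.3  0.2] grip 88.1 j [-0.3   0.47 -0.33  1.99  0.23  0.72  0.81] tilt [0.01 0.04]
-0.3087 -0.0137 -0.0001 0.0022  |d|=232 rows>=6
-0.6352 -0.0615 -0.0137 0.0022  |d|=479 rows>=12
```

View pics/w1c.png

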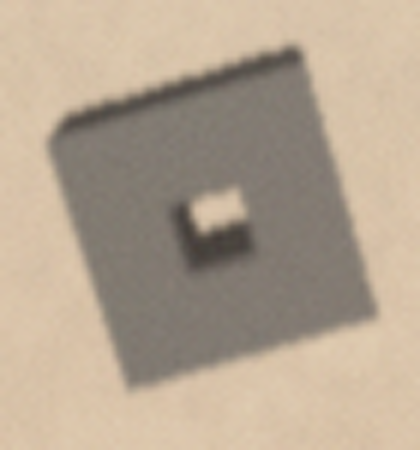

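>>> {"method": "apply_moves", "body": {"commands": "-0.055 -0.003 0 0;-0.11 -0.005 0 0;-0.165 -0.008 0 0;-0.22 -0.01 0 0;-0.27 -0.014 0 0;-0.32 -0.018 -0.002 0;-0.37 -0.025 -0.004 0;-0.42 -0.033 -0.006 0;-0.48 -0.042 -0.008 0;-0.53 -0.05 -0.01 0;-0.58 -0.056 -0.012 0;-0.6352 -0.0615 -0.0137 0.002"}}

```text
time_s: 3.83
position: [383.9, -287.2, 290.5]
orientation: [-2.222, -2.221, -0.001]
force: [1.1, 0.2, 0.7]
grip_width: 1.001
```

>>> {"method": "apply_moves", "body": {"commands": "0 0 0 0;0 0 0 0;0 0 0 0;0 0 0 0"}}

```text
time_s: 4.17
position: [384.7, -284.3, 290.3]
orientation: [-2.22, -2.222, -0.001]
force: [-0.1, 0.3, 0.7]
grip_width: 1.001
```

```bash
python3 - <<'E'
from h import *
im=grab('wrist','w2.png'); P=cloud(im); np.savez('pics/w2.npz',P=P)
s=get_state();print(s['position'],s['orientation'])
for k in ['float_base','tray_handle','pin_grip','short_1_mid']:
  for r in masks_of('wrist',k):
    q=P[r['region']];q=q[np.isfinite(q[:,0])];z=np.percentile(q[:,2],90);t=q[abs(q[:,2]-z)<6]
    print(k,r['confidence'],r['pixel'],z,cv2.minAreaRect(t[:,:2].astype(np.float32)))
# stand hole
i1=np.load('pics/w1.npz')['P']; p=i1[150:187,290:345].reshape(-1,3)
p0=i1[164:172,304:309].reshape(-1,3); print('near left of hole',np.nanmean(p0,0))
E
```

```text
[ 384.75564958 -284.31713839  290.29039036] [-2.21966132e+00 -2.22234339e+00 -1.05892996e-03]
float_base 0.9 [319.9, 224.7] 83.80005283356154 ((457.984619140625, -288.70709228515625), (221.5644989013672, 122.90509796142578), 83.43414306640625)
tray_handle 0.89 [317.8, 226.8] 84.08629638367896 ((457.8812561035156, -289.60528564453125), (212.76686096191406, 122.90509796142578), 83.43414306640625)
tray_handle 0.32 [317.2, 228.9] 84.20759507442656 ((457.986083984375, -288.6426086425781), (220.9965362548828, 122.82026672363281), 83.50253295898438)
pin_grip 0.88 [325.4, 174.2] 120.61347968057194 ((376.1350402832031, -279.1343994140625), (18.730396270751953, 18.169111251831055), 43.60707473754883)
near left of hole [420.63602693 174.70373135  54.8843175 ]
```

View pics/w2.png

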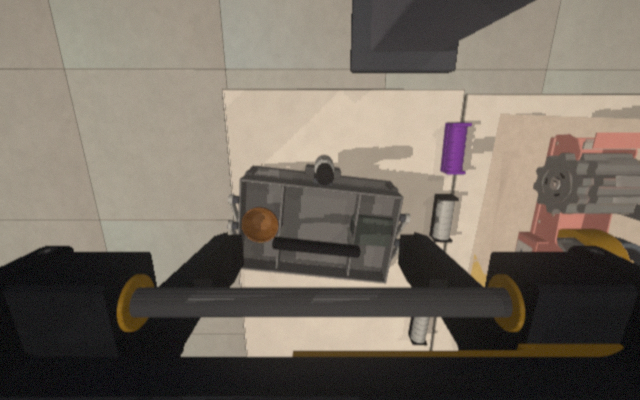

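The box has its centre at (458,-288.7) and a yaw of about -6.6°. From that the pin should be at (376.5,-279.3), and I measured (376.1,-279.1), so they agree. The pin's top is at pixel (325,172) in w2.

```bash
python3 - <<'E'
from h import *
im=get_image('wrist')
rv=[-2.21687762e+00,-2.22503149e+00,-1.76325360e-03]
T=np.eye(4);T[:3,:3]=R.from_rotvec(rv).as_matrix();T[:3,3]=[429.457,191.907,280.235]
W=T@im['tool_from_camera']
for px in([315.8,168.2],):
    d=W[:3,:3]@np.array([(px[0]-im['cx'])/im['fx'],(px[1]-im['cy'])/im['fy'],1]);o=W[:3,3]
    for z in(54,55.5): print('hole',o+d*(z-o[2])/d[2])
P=np.load('pics/w2.npz')['P']
q=P[140:195,300:350].reshape(-1,3);q=q[(q[:,2]>117)&(q[:,2]<124)&(q[:,0]<395)];print(len(q),q.mean(0),q.min(0),q.max(0))
P=np.load('pics/scene0.npz')['P']; q=P[165:255,240:325].reshape(-1,3);print('disp',np.nanmax(q[(q[:,0]<570)],0))
E
python3 to.py 376.3 -279.2 200 90 376.3 -279.2 106 90
```

```text
hole [421.55903174 186.89583354  54.        ]
hole [421.28135594 186.91666765  55.5       ]
228 [ 375.81844809 -279.41144318  119.80930234] [ 367.57199207 -288.36834277  117.051545  ] [ 384.8837483  -270.20702249  122.13209722]
disp [569.78053088 338.5339318  109.71969023]
t 4.47 pos [ 384.3 -285.7  290.3] yaw 89.93 F [ 0.1  0.3 -0.3] grip 87.9 j [ 0.78  0.47 -0.35  1.95  0.23  0.76  1.86] tilt [0.   0.01]
0.0086 -0.0107 0.1204 -0.0008  |d|=91 rows>=3
0.0086 -0.0107 0.2457 -0.0008  |d|=185 rows>=5
```

```bash
cat >> h.py <<'E'
def avg(n=6):
    S=[get_state()]
    for _ in range(n-1): get_image('side'); S.append(get_state())
    s=dict(S[-1]); p=np.array([x['position'] for x in S]); s['position']=p.mean(0)
    s['orientation']=R.from_rotvec([x['orientation'] for x in S]).mean().as_rotvec(); s['sd']=p.std(0)
    s['force']=np.mean([x['force'] for x in S],0)
    return s
E
sed -i 's/T=toolT(); yaw/s=avg(); T=toolT(s); yaw/; s/^s=get_state()$//; s/print(.t.,/print("sd",s["sd"].round(2),"t",/' to.py
python3 to.py 376.3 -279.3 200 90 376.3 -279.3 106 90
```

```text
sd [0.09 0.24 0.03] t 4.72 pos [ 384.2 -286.1  290.3] yaw 89.88 F [-0.1  0.1 -0.1] grip 88.0 j [ 0.78  0.47 -0.35  1.95  0.23  0.76  1.86] tilt [0. 0.]
0.0090 -0.0105 0.1204 -0.0013  |d|=91 rows>=3
0.0090 -0.0105 0.2457 -0.0013  |d|=185 rows>=5
```

>>> {"method": "apply_moves", "body": {"commands": "0.009 -0.0105 0.04 0;0.009 -0.0105 0.08 0;0.009 -0.0105 0.12 0;0.009 -0.0105 0.15 0;0.009 -0.0105 0.18 0;0.009 -0.0105 0.2 0;0.009 -0.0105 0.22 0;0.009 -0.0105 0.235 0;0.009 -0.0105 0.2457 -0.001;0.009 -0.0105 0.2457 -0.001;0.009 -0.0105 0.2457 -0.001;0.009 -0.0105 0.2457 -0.001"}}

```text
time_s: 5.72
position: [376.5, -279.8, 106.5]
orientation: [2.222, 2.219, 0.001]
force: [0.4, -0.6, 0.9]
grip_width: 0.998
```

```bash
python3 to.py 376.3 -279.3 106 90; python3 - <<'E'
from h import *
im=grab('side','s3.png');cv2.imwrite('pics/s3c.png',cv2.resize(cv2.imread('pics/s3.png')[180:340,220:420],None,fx=4,fy=3.6,interpolation=cv2.INTER_CUBIC))
E
```

```text
sd [0.06 0.04 0.07] t 5.97 pos [ 376.5 -279.9  106.6] yaw 89.92 F [0.  0.  0.1] grip 87.8 j [ 0.63  0.78 -0.14  2.15  0.42  0.24  1.69] tilt [ 0.06 -0.03]
0.0008 -0.0003 0.0007 -0.0009  |d|=1 rows>=1
```

View pics/s3c.png

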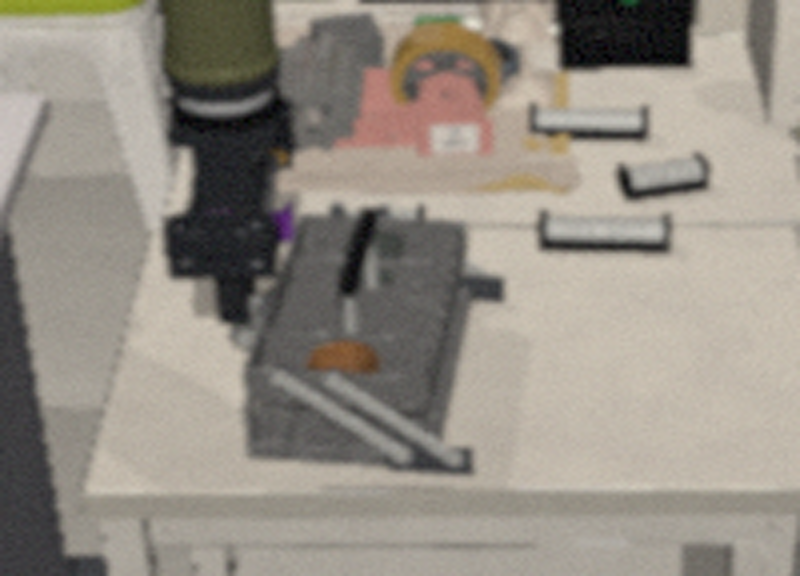

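The side view shows the fingers at (275,265), straddling the pin, and clear of the tray. I'll close on it.

>>> {"method": "apply_moves", "body": {"commands": "0 0 0 0;0 0 0 0;0 0 0 0;0 0 0 0;0 0 0 0;0 0 0 0;0 0 0 0;0 0 0 0;0 0 0 0;0 0 0 0", "fingers": 1, "force": 30}}

```text
time_s: 6.85
position: [376.2, -279.6, 105.9]
orientation: [-2.223, -2.22, -0.0]
force: [0.0, -0.3, 0.6]
grip_width: 0.268
```

```bash
python3 to.py 376.3 -279.3 270 90 
```

```text
sd [0.01 0.04 0.02] t 7.1 pos [ 376.2 -279.7  106. ] yaw 89.93 F [-0.  -0.3  0.4] grip 18.1 j [ 0.62  0.78 -0.14  2.15  0.42  0.23  1.69] tilt [0. 0.]
0.0005 0.0002 -0.2187 -0.0008  |d|=164 rows>=4
```

>>> {"method": "apply_moves", "body": {"commands": "0 0 -0.01 0;0 0 -0.025 0;0 0 -0.04 0;0 0 -0.06 0;0 0 -0.08 0;0 0 -0.1 0;0 0 -0.13 0;0 0 -0.16 0;0 0 -0.19 0;0 0 -0.21 0;0 0 -0.2187 0;0 0 -0.2187 0"}}

```text
time_s: 8.1
position: [376.6, -280.0, 271.4]
orientation: [2.221, 2.218, 0.001]
force: [0.3, -1.3, -1.9]
grip_width: 0.205
```

```bash
python3 - <<'E'
from h import *
im=grab('side','s4.png');cv2.imwrite('pics/s4c.png',cv2.resize(cv2.imread('pics/s4.png')[140:300,220:420],None,fx=4,fy=3.6,interpolation=cv2.INTER_CUBIC))
E
python3 to.py 420 -40 290 90 422 187 280 90
```

```text
sd [0.2  0.15 0.47] t 8.4 pos [ 375.6 -279.4  269.3] yaw 89.94 F [-0.2  0.1 -1.5] grip 17.6 j [ 0.77  0.49 -0.35  2.01  0.26  0.69  1.83] tilt [-0.08  0.05]
0.3193 0.0588 -0.0274 -0.0007  |d|=244 rows>=6
0.6219 0.0611 -0.0138 -0.0007  |d|=469 rows>=12
```

View pics/s4c.png

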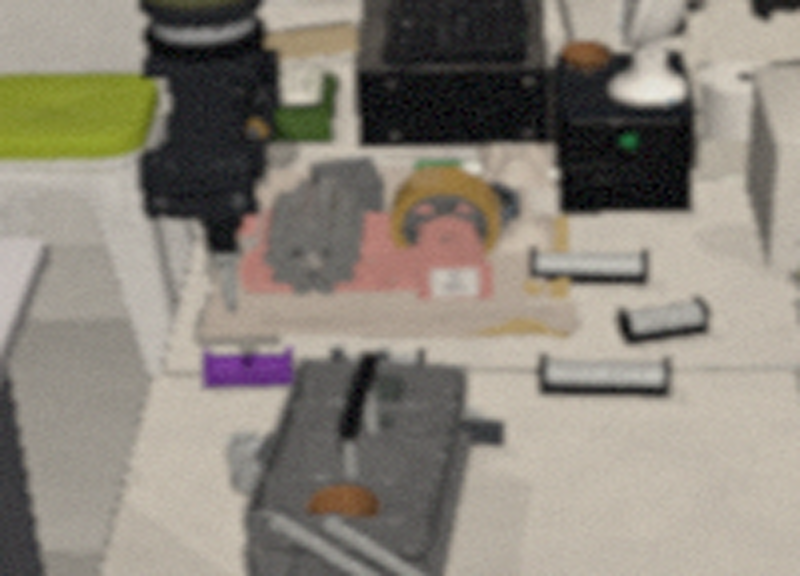

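The pin is in the grip: the side view shows its shank hanging at about (276,215). I'll carry it to the stand.

>>> {"method": "apply_moves", "body": {"commands": "0.04 0.008 -0.01 0;0.09 0.018 -0.02 0;0.145 0.03 -0.027 0;0.2 0.04 -0.027 0;0.255 0.05 -0.027 0;0.31 0.058 -0.027 0;0.365 0.06 -0.027 0;0.42 0.06 -0.025 0;0.475 0.061 -0.022 0;0.53 0.061 -0.018 0;0.58 0.061 -0.014 0;0.6219 0.0611 -0.0138 0"}}

```text
time_s: 9.4
position: [421.5, 189.9, 279.4]
orientation: [-2.219, -2.222, 0.001]
force: [0.0, -0.4, -0.0]
grip_width: 0.207
```

>>> {"method": "apply_moves", "body": {"commands": "0 0 0 0;0 0 0 0;0 0 0 0;0 0 0 0;0 0 0 0;0 0 0 0"}}

```text
time_s: 9.9
position: [422.7, 185.4, 280.3]
orientation: [2.225, 2.217, -0.001]
force: [0.2, 0.1, -0.8]
grip_width: 0.205
```

```bash
python3 to.py 421.6 186.6 150 90; python3 - <<'E'
from h import *
im=grab('wrist','w5.png'); P=cloud(im); print(get_state()['position'])
for r in masks_of('wrist','pin_stand'):
    q=P[r['region']];q=q[np.isfinite(q[:,0])];z=np.percentile(q[:,2],80);t=q[abs(q[:,2]-z)<5]
    print(r['confidence'],r['pixel'],z,cv2.minAreaRect(t[:,:2].astype(np.float32)))
cv2.imwrite('pics/w5c.png',cv2.resize(cv2.imread('pics/w5.png')[100:300,220:420],None,fx=3,fy=3,interpolation=cv2.INTER_CUBIC))
E
```

```text
sd [0.04 0.35 0.04] t 10.15 pos [422.7 186.  280.4] yaw 89.85 F [ 0.2  0.2 -0.9] grip 18.1 j [-0.28  0.46 -0.35  2.01  0.24  0.71  0.79] tilt [ 0.   -0.01]
0.0009 -0.0015 0.1739 -0.0017  |d|=130 rows>=4
[422.63110777 186.51390693 280.42350117]
0.77 [317.3, 168.8] 55.61882567331916 ((421.80126953125, 186.3033447265625), (56.226715087890625, 55.96748733520508), 16.954139709472656)
```

View pics/w5c.png

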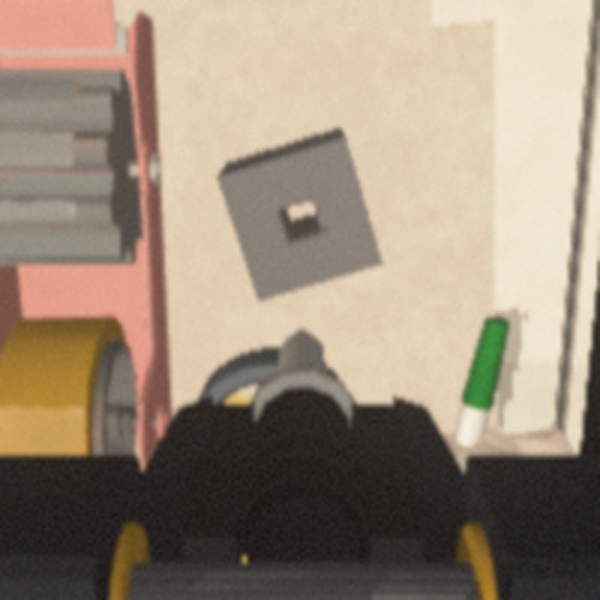

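```bash
cat >> h.py <<'E'
def ray(im,px,z):
    W=im['W'];d=W[:3,:3]@np.array([(px[0]-im['cx'])/im['fx'],(px[1]-im['cy'])/im['fy'],1]);o=W[:3,3]
    return o+d*(z-o[2])/d[2]
E
python3 - <<'E'
from h import *
s=get_state();im=grab('wrist');P=cloud(im);print(s['position'])
print('tip',ray(im,(321,210.7),s['position'][2]-84))
print(P[209:214,319:324,:].reshape(-1,3).mean(0), P[216:222,317:326].reshape(-1,3).mean(0))
for z in (54,55.5): print('hole',ray(im,(220+300/3,100+221/3),z))
# shank z profile
q=P[208:235,305:340].reshape(-1,3); q=q[q[:,2]>150]; 
for a in range(190,250,8):
    k=q[(q[:,2]>a)&(q[:,2]<a+8)]
    if len(k):print(a,len(k),k.mean(0).round(1),k.min(0).round(1),k.max(0).round(1))
E
```

```text
[422.60437718 186.60554478 280.4062688 ]
tip [421.71755172 187.47151852 196.4062688 ]
[436.68353641 187.65961112 152.69090936] [417.45161827 187.40352324 224.89630288]
hole [421.61800012 186.59814526  54.        ]
hole [421.31108518 186.59982637  55.5       ]
190 1 [420.8 185.9 197.3] [420.8 185.9 197.3] [420.8 185.9 197.3]
198 3 [419.5 187.7 201.9] [419.2 186.7 200.8] [419.7 189.  203. ]
206 34 [418.3 186.6 211.7] [416.7 181.7 209.1] [421.1 191.8 214. ]
214 55 [418.3 187.  218.2] [417.1 181.7 214. ] [422.5 192.4 222. ]
222 60 [418.  186.9 225.8] [416.6 181.9 222. ] [421.3 192.2 229.9]
230 11 [417.4 187.6 231.5] [416.9 184.8 230.5] [418.5 190.7 232.9]
246 238 [414.1 187.1 250.2] [410.8 177.8 247. ] [418.2 197.4 253.9]
```

```bash
python3 to.py 421.9 186.2 150 90 421.9 186.2 92 90
```

```text
sd [0.01 0.04 0.02] t 10.55 pos [422.6 186.7 280.4] yaw 89.93 F [ 0.   0.2 -0.7] grip 18.2 j [-0.28  0.46 -0.35  2.01  0.24  0.71  0.79] tilt [0.   0.01]
-0.0007 -0.0009 0.1738 -0.0007  |d|=130 rows>=4
-0.0007 -0.0009 0.2512 -0.0007  |d|=188 rows>=5
```

>>> {"method": "apply_moves", "body": {"commands": "-0.0007 -0.0009 0.03 0;-0.0007 -0.0009 0.07 0;-0.0007 -0.0009 0.11 0;-0.0007 -0.0009 0.14 0;-0.0007 -0.0009 0.16 0;-0.0007 -0.0009 0.17 0;-0.0007 -0.0009 0.174 0;-0.0007 -0.0009 0.174 0;-0.0007 -0.0009 0.174 0"}}

```text
time_s: 11.3
position: [422.4, 186.5, 150.5]
orientation: [2.223, 2.22, 0.002]
force: [-1.0, 0.7, -0.2]
grip_width: 0.204
```

```bash
python3 to.py 421.9 186.2 125 90 421.9 186.2 90.5 90
```

```text
sd [0.07 0.09 0.1 ] t 11.55 pos [422.4 186.5 150.7] yaw 89.92 F [-0.2 -0.4 -0.6] grip 18.0 j [-0.39  0.69 -0.2   2.15  0.39  0.34  0.65] tilt [0.09 0.05]
-0.0004 -0.0007 0.0342 -0.0009  |d|=26 rows>=1
-0.0004 -0.0008 0.0802 -0.0009  |d|=60 rows>=2
```

>>> {"method": "apply_moves", "body": {"commands": "-0.0005 -0.0007 0.008 0;-0.0005 -0.0007 0.016 0;-0.0005 -0.0007 0.024 0;-0.0005 -0.0007 0.032 0;-0.0005 -0.0007 0.04 0;-0.0005 -0.0007 0.048 0;-0.0005 -0.0007 0.056 0;-0.0005 -0.0007 0.064 0;-0.0005 -0.0007 0.071 0;-0.0005 -0.0007 0.077 0;-0.0005 -0.0007 0.08 0;-0.0005 -0.0007 0.08 0"}}

```text
time_s: 12.55
position: [421.2, 185.8, 89.4]
orientation: [-2.223, -2.22, 0.001]
force: [-1.5, 0.6, -0.7]
grip_width: 0.206
```

```bash
python3 to.py 421.9 186.2 88.5 90 ; python3 - <<'E'
from h import *
print(get_state()['force'])
im=grab('scene','s6.png');cv2.imwrite('pics/s6c.png',cv2.resize(cv2.imread('pics/s6.png')[130:270,200:340],None,fx=4,fy=4,interpolation=cv2.INTER_CUBIC))
E
```

```text
sd [0.1  0.04 0.25] t 12.8 pos [421.4 185.9  89.9] yaw 89.93 F [-0.4  0.  -0.9] grip 18.1 j [-0.45  0.81 -0.1   2.18  0.44  0.17  0.61] tilt [0.01 0.01]
0.0005 0.0007 0.0018 -0.0008  |d|=1 rows>=1
[ 0.08840955 -0.51538712 -0.44293522]
```

View pics/s6c.png

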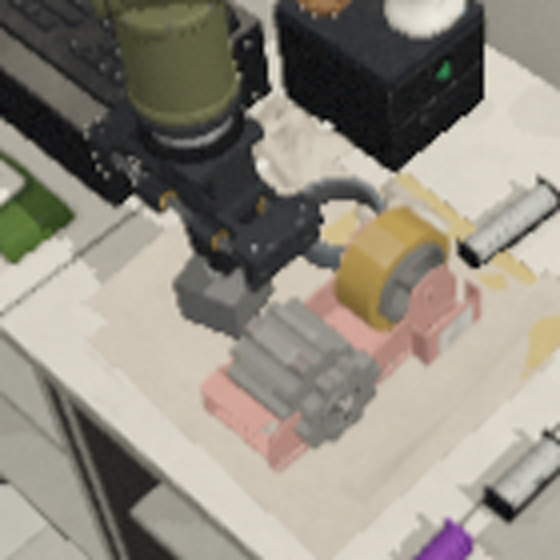

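The shank is in the hole with no side force. I'll lower the last bit and open only slightly, because the dispenser is close by.

>>> {"method": "apply_moves", "body": {"commands": "0 0 0.001 0;0 0 0.0015 0;0 0 0.0015 0"}}

```text
time_s: 13.1
position: [421.5, 185.9, 89.0]
orientation: [2.223, 2.22, 0.001]
force: [0.2, -0.3, 1.3]
grip_width: 0.201
```

>>> {"method": "apply_moves", "body": {"commands": "0 0 0 0;0 0 0 0;0 0 0 0;0 0 0 0;0 0 0 0;0 0 0 0", "fingers": 0.32}}

```text
time_s: 13.6
position: [421.3, 185.9, 88.7]
orientation: [-2.223, -2.22, -0.0]
force: [-0.5, -0.1, -0.1]
grip_width: 0.338
```

```bash
python3 to.py 422 186 290 90
```

```text
sd [0.01 0.02 0.01] t 13.85 pos [421.3 185.8  88.7] yaw 89.93 F [0.1 0.  0.5] grip 29.5 j [-0.46  0.81 -0.1   2.18  0.44  0.16  0.61] tilt [-0.  0.]
0.0002 0.0009 -0.2684 -0.0007  |d|=201 rows>=5
```

>>> {"method": "apply_moves", "body": {"commands": "0 0 -0.02 0;0 0 -0.05 0;0 0 -0.1 0;0 0 -0.15 0;0 0 -0.2 0;0 0 -0.25 0;0 0 -0.2684 0;0 0 -0.2684 0;0 0 -0.2684 0;0 0 -0.2684 0;0 0 -0.2684 0"}}

```text
time_s: 14.77
position: [420.5, 185.2, 288.6]
orientation: [-2.222, -2.22, 0.005]
force: [-1.1, -0.7, -0.5]
grip_width: 0.34
```

```bash
python3 - <<'E'
from h import *
im=grab('wrist','w7.png'); P=cloud(im); print(get_state()['position'])
for r in masks_of('wrist','pin_grip'):
    q=P[r['region']];q=q[np.isfinite(q[:,0])];z=np.percentile(q[:,2],95);t=q[abs(q[:,2]-z)<5]
    print(r['confidence'],r['pixel'],z,cv2.minAreaRect(t[:,:2].astype(np.float32)))
cv2.imwrite('pics/w7c.png',cv2.resize(cv2.imread('pics/w7.png')[100:250,240:420],None,fx=3,fy=3,interpolation=cv2.INTER_CUBIC))
E
python3 to.py 458 -288.7 250 -6.6
```

```text
[420.55172842 185.37027933 288.60308813]
0.73 [324.2, 178.4] 104.01477839131677 ((421.2044982910156, 186.11038208007812), (17.267845153808594, 18.284093856811523), 3.5800085067749023)
sd [0.18 0.11 0.32] t 15.12 pos [421.  185.7 289.2] yaw 89.95 F [ 0.1  0.1 -0.2] grip 30.0 j [-0.26  0.45 -0.38  2.    0.24  0.74  0.79] tilt [-0.09 -0.04]
-0.6324 0.0500 0.0527 1.0727  |d|=477 rows>=14
```

View pics/w7c.png

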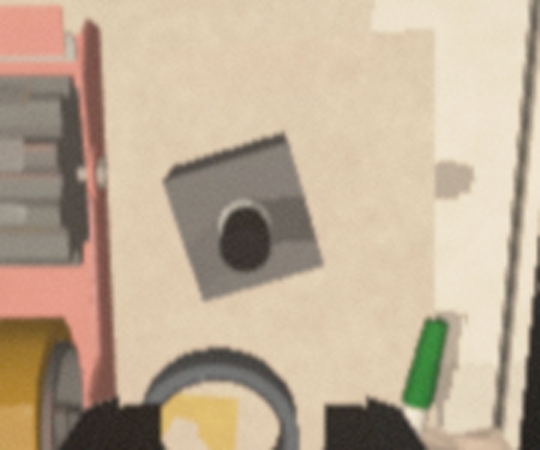

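The pin is parked upright: its top is at 104 mm and its axis at (421.2,186.1), which is on the hole. Next is the tray handle.

>>> {"method": "apply_moves", "body": {"commands": "-0.05 0.003 0 0.075;-0.1 0.008 0 0.15;-0.15 0.012 0 0.225;-0.2 0.016 0 0.3;-0.255 0.02 0 0.375;-0.31 0.024 0 0.45;-0.365 0.028 0 0.525;-0.42 0.032 0 0.6;-0.475 0.037 0 0.675;-0.53 0.042 0 0.75;-0.585 0.046 0 0.825;-0.6324 0.05 0 0.9", "fingers": 0}}

```text
time_s: 16.12
position: [457.8, -291.7, 290.0]
orientation: [3.132, 0.233, 0.0]
force: [-0.2, -1.5, 0.5]
grip_width: 0.505
```

```bash
python3 to.py 458 -288.7 250 -6.6
```

```text
sd [0.3  4.16 0.25] t 16.37 pos [ 457.7 -292.6  289.8] yaw 8.5 F [ 0.3 -1.  -0.1] grip 44.1 j [ 0.46  0.54  0.03  1.79 -0.02  0.81  0.66] tilt [ 0.01 -0.14]
0.0011 -0.0052 0.0531 0.1677  |d|=40 rows>=3
```

>>> {"method": "apply_moves", "body": {"commands": "0.001 -0.004 0.02 0.08;0.001 -0.004 0.04 0.16;0.001 -0.004 0.053 0.168;0.001 -0.004 0.053 0.168;0.001 -0.004 0.053 0.168;0.001 -0.004 0.053 0.168;0.001 -0.004 0.053 0.168;0.001 -0.004 0.053 0.168"}}

```text
time_s: 17.03
position: [458.9, -285.6, 251.0]
orientation: [3.137, -0.168, 0.002]
force: [-0.7, -0.3, -0.8]
grip_width: 0.5
```

```bash
python3 - <<'E'
from h import *
avg();im=grab('wrist','w8.png'); P=cloud(im); print(get_state()['position'])
q=P[:260].reshape(-1,3); q=q[(q[:,2]>112)&(q[:,2]<132)&(abs(q[:,0]-460)<70)&(abs(q[:,1]+289)<80)]
print(len(q),q[:,2].mean(),cv2.minAreaRect(q[:,:2].astype(np.float32)),q.min(0),q.max(0))
E
python3 to.py 458 -288.7 121 -6.6
```

```text
[ 458.5742127  -285.49789059  250.35738832]
1375 125.40554960390942 ((457.3846435546875, -288.2265625), (98.56130981445312, 12.00163459777832), 83.42134094238281) [ 445.9808735  -337.72627007  114.82973147] [ 468.25910062 -239.10557968  128.30832858]
sd [0.01 0.03 0.05] t 17.58 pos [ 458.6 -285.5  250.3] yaw -6.18 F [ 0.1 -0.  -0.2] grip 43.8 j [ 0.41  0.59  0.1   1.84 -0.09  0.71  0.45] tilt [0. 0.]
-0.0003 0.0044 0.1724 0.0046  |d|=129 rows>=4
```

View pics/w8.png

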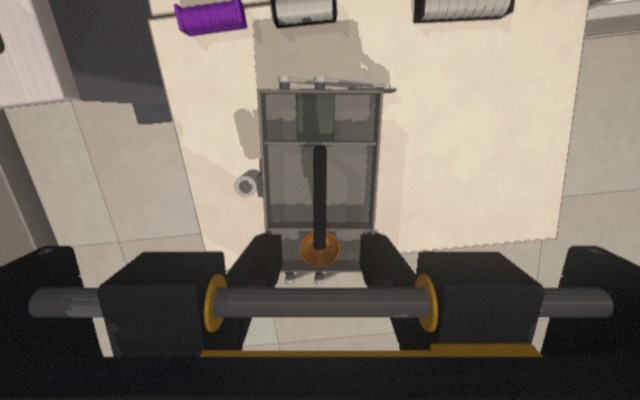

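The handle bar in w8 runs down column 320 from row 145 to row 240, and measures 98.6×12 mm at (457.5,-288.4). That matches its description, so I'll go down to it.

>>> {"method": "apply_moves", "body": {"commands": "-0.001 0.004 0.03 0.004;-0.001 0.004 0.07 0.004;-0.001 0.004 0.11 0.004;-0.001 0.004 0.14 0.004;-0.001 0.004 0.16 0.004;-0.001 0.004 0.17 0.004;-0.001 0.004 0.1724 0.004;-0.001 0.004 0.1724 0.004;-0.001 0.004 0.1724 0.004;-0.001 0.004 0.1724 0.004"}}

```text
time_s: 18.42
position: [458.2, -288.8, 122.1]
orientation: [3.136, -0.179, 0.003]
force: [-0.2, -0.6, -0.3]
grip_width: 0.498
```

>>> {"method": "apply_moves", "body": {"commands": "0 0 0 0;0 0 0 0;0 0 0 0;0 0 0 0;0 0 0 0;0 0 0 0;0 0 0 0", "fingers": 1, "force": 45}}

```text
time_s: 19.0
position: [457.4, -288.3, 121.0]
orientation: [-3.136, 0.179, 0.0]
force: [-1.0, -0.1, 1.9]
grip_width: 0.128
```

```bash
python3 to.py 458 -288.7 121 -6.6; python3 -c "
import numpy as np
for q in np.linspace(0,1.92,17)[1:]: print('%.2f %.4f 0 %.4f'%(q,.1*(np.sin(q-.873)+.766)/.75,-.1*(np.cos(q-.873)-.643)/.75))"
```

```text
sd [0.03 0.01 0.01] t 19.25 pos [ 457.4 -288.3  121. ] yaw -6.55 F [-0.6  0.3  2.3] grip 11.0 j [ 0.44  0.8   0.06  1.94 -0.11  0.41  0.47] tilt [-0.01  0.01]
0.0008 0.0004 0.0000 0.0005  |d|=1 rows>=1
0.12 0.0110 0 -0.0116
0.24 0.0233 0 -0.0218
0.36 0.0367 0 -0.0304
0.48 0.0511 0 -0.0374
0.60 0.0662 0 -0.0427
0.72 0.0818 0 -0.0460
0.84 0.0977 0 -0.0475
0.96 0.1137 0 -0.0471
1.08 0.1295 0 -0.0448
1.20 0.1450 0 -0.0405
1.32 0.1598 0 -0.0345
1.44 0.1737 0 -0.0267
1.56 0.1867 0 -0.0174
1.68 0.1984 0 -0.0065
1.80 0.2088 0 0.0057
1.92 0.2176 0 0.0190
```

>>> {"method": "apply_moves", "body": {"commands": "0.005 0 -0.006 0;0.011 0 -0.0116 0;0.017 0 -0.017 0;0.0233 0 -0.0218 0;0.03 0 -0.0263 0;0.0367 0 -0.0304 0;0.0438 0 -0.034 0;0.0511 0 -0.0374 0;0.0586 0 -0.0402 0;0.0662 0 -0.0427 0;0.074 0 -0.0445 0;0.0818 0 -0.046 0"}}

```text
time_s: 20.25
position: [518.7, -295.3, 155.8]
orientation: [-3.136, 0.179, 0.001]
force: [-5.0, -1.1, -6.6]
grip_width: 0.124
```

```bash
python3 - <<'E'
from h import *
s=avg();print(s['position'],s['force'],s['grip_width']*88)
c,sn=np.cos(np.radians(-6.55)),np.sin(np.radians(-6.55))
d=s['position']-[457.4,-288.3,121]; print('dx',d[0]*c+d[1]*sn,'dy',-d[0]*sn+d[1]*c,'dz',d[2])
E
```

```text
[ 520.24323261 -295.46880861  156.01962635] [-1.10518049 -0.85200176 -4.70298757] 11.168312659013896
dx 63.250782902380934 dy 0.046526149052291466 dz 35.019626349895304
```

>>> {"method": "apply_moves", "body": {"commands": "0.008 0 -0.0008 0;0.0159 0 -0.0015 0;0.0239 0 -0.0014 0;0.0319 0 -0.0011 0;0.0477 0 0.0012 0;0.0555 0 0.0032 0;0.0632 0 0.0055 0;0.0706 0 0.0085 0;0.078 0 0.0115 0;0.085 0 0.0153 0;0.0919 0 0.0193 0;0.0985 0 0.0239 0"}}

```text
time_s: 21.5
position: [592.6, -303.8, 137.3]
orientation: [-3.136, 0.179, -0.001]
force: [-3.1, 0.2, 0.1]
grip_width: 0.131
```

>>> {"method": "apply_moves", "body": {"commands": "0.0065 0 0.0047 0;0.0125 0 0.01 0;0.0181 0 0.0156 0;0.0231 0 0.0217 0;0.0275 0 0.0278 0;0.034 0 0.041 0;0.0373 0 0.0451 0;0.0373 0 0.0451 0;0.0373 0 0.0451 0;0.0373 0 0.0451 0"}}

```text
time_s: 22.33
position: [619.9, -307.0, 106.4]
orientation: [-3.136, 0.18, -0.001]
force: [-8.6, 4.6, 18.4]
grip_width: 0.128
```

```bash
python3 - <<'E'
from h import *
s=avg();print(s['time_s'],s['position'],s['force'],s['grip_width']*88)
c,sn=np.cos(np.radians(-6.55)),np.sin(np.radians(-6.55))
d=s['position']-[457.4,-288.3,121]; print('dx',d[0]*c+d[1]*sn,'dy',-d[0]*sn+d[1]*c,'dz',d[2])
im=grab('side','s9.png');cv2.imwrite('pics/s9c.png',cv2.resize(cv2.imread('pics/s9.png')[160:340,220:470],None,fx=3,fy=3,interpolation=cv2.INTER_CUBIC))
E
```

```text
22.5833 [ 619.85057564 -307.00153266  106.33388237] [-7.92935138  3.67058862 19.15973546] 11.178072957196242
dx 163.5234982486516 dy -0.04868813246068271 dz -14.666117626643768
```

View pics/s9c.png

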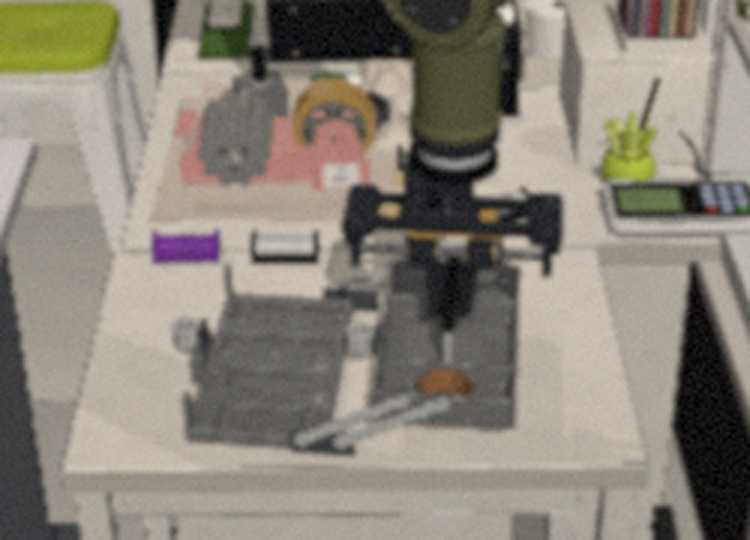

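The side view shows the tray up and back, with the base clear and the arm at its stop (dx 163.5, dz -14.7, so q≈1.92). I'll release it.

>>> {"method": "apply_moves", "body": {"commands": "-0.003 0 -0.004 0;-0.003 0 -0.004 0;-0.003 0 -0.004 0;-0.003 0 -0.004 0;-0.003 0 -0.004 0;-0.003 0 -0.004 0;-0.003 0 -0.004 0", "fingers": 0}}

```text
time_s: 23.22
position: [617.5, -306.6, 106.3]
orientation: [-3.136, 0.179, 0.0]
force: [-0.8, 0.1, 0.4]
grip_width: 0.501
```

>>> {"method": "apply_moves", "body": {"commands": "0 0 -0.03 0;0 0 -0.07 0;0 0 -0.12 0;0 0 -0.17 0;0 0 -0.22 0;0 0 -0.25 0;0 0 -0.27 0;0 0 -0.27 0"}}

```text
time_s: 23.88
position: [619.1, -307.8, 313.6]
orientation: [3.133, -0.179, 0.012]
force: [-0.1, -0.6, 0.3]
grip_width: 0.502
```

```bash
python3 to.py 480 -60 320 90
```

```text
sd [0.95 0.59 2.34] t 24.13 pos [ 617.4 -306.7  309.2] yaw -6.55 F [-0.  -0.1 -0.2] grip 43.8 j [ 0.33  0.74  0.14  1.3  -0.1   1.11  0.36] tilt [ 0.02 -0.  ]
-0.2195 -0.3059 -0.0145 -1.0727  |d|=283 rows>=14
```

```bash
python3 to.py 580 -60 350 83.4
```

```text
sd [0.22 0.15 0.48] t 24.38 pos [ 616.9 -306.4  307.7] yaw -6.55 F [ 0.  -0.   0.3] grip 43.9 j [ 0.33  0.74  0.14  1.29 -0.1   1.11  0.36] tilt [-0.14  0.07]
-0.0865 -0.3208 -0.0559 -0.9994  |d|=253 rows>=13
```

>>> {"method": "apply_moves", "body": {"commands": "-0.007 -0.03 -0.008 -0.08;-0.014 -0.055 -0.013 -0.16;-0.02 -0.08 -0.018 -0.24;-0.028 -0.11 -0.023 -0.32;-0.035 -0.135 -0.028 -0.4;-0.043 -0.16 -0.033 -0.48;-0.05 -0.19 -0.038 -0.56;-0.058 -0.215 -0.043 -0.64;-0.065 -0.245 -0.048 -0.72;-0.072 -0.27 -0.052 -0.8;-0.08 -0.3 -0.054 -0.88;-0.0865 -0.3208 -0.056 -0.96", "fingers": -1}}

```text
time_s: 25.38
position: [580.2, -57.9, 351.5]
orientation: [-2.409, -2.016, -0.002]
force: [0.7, 1.4, 0.0]
grip_width: 1.0
```

>>> {"method": "apply_moves", "body": {"commands": "0 0 0 -0.04;0 0 0 -0.04;0 0 0 -0.04;0 0 0 -0.04;0 0 0 -0.04;0 0 0 -0.04;0 0 0 -0.04;0 0 0 -0.04"}}

```text
time_s: 26.05
position: [580.4, -60.5, 351.1]
orientation: [-2.354, -2.081, 0.0]
force: [-0.4, 0.1, 0.2]
grip_width: 0.999
```

```bash
python3 - <<'E'
from h import *
s=avg();print(s['time_s'],s['sd'],s['position'])
im=grab('wrist','w10.png'); P=cloud(im); np.savez('pics/w10.npz',P=P)
m=(P[...,2]>12)&(P[...,2]<40)&(P[...,1]>-160)&(P[...,1]<120)
k,l,st,c=cv2.connectedComponentsWithStats(m.astype(np.uint8),connectivity=4)
for i in range(1,k):
    if st[i,4]<150: continue
    q=P[l==i]; z=np.percentile(q[:,2],90);t=q[(q[:,2]>z-7)];r=cv2.minAreaRect(t[:,:2].astype(np.float32))
    print(c[i].round(),st[i,4],'top',z.round(1),'rect',np.round(r[0],1),np.round(r[1],1),round(r[2],1))
E
```

```text
26.3 [0.0069014  0.08501731 0.03064111] [580.40045015 -60.34848419 351.2003762 ]
[278.  18.] 659 top 26.9 rect [371.7 -94. ] [25.8 44.1] 87.0
[384.  89.] 314 top 37.4 rect [487.5  44.5] [  5.5 112.2] 89.9
[285.  85.] 858 top 27.0 rect [461.6 -99. ] [25.8 69.9] 89.5
[399.  94.] 151 top 37.3 rect [491.7  67.6] [17.7 13.8] 71.8
[371. 115.] 156 top 37.8 rect [518.8  25. ] [ 1.9 61.5] 89.5
[400. 182.] 971 top 27.1 rect [632.1  67.7] [25.4 99.8] 85.9
[293. 197.] 895 top 27.0 rect [ 635.2 -113.8] [ 25.3 100. ] 86.6
[347. 220.] 611 top 27.1 rect [687.1 -27.6] [70.3 25.2] 15.6
[350. 282.] 418 top 26.7 rect [809.3 -27.6] [60.  15.2] 87.5
[389. 283.] 249 top 37.8 rect [812.6  38.1] [44.5 11.4] 85.3
[354. 334.] 1328 top 27.8 rect [921.8 -27.3] [79.7 62.1] 1.8
```

View pics/w10.png

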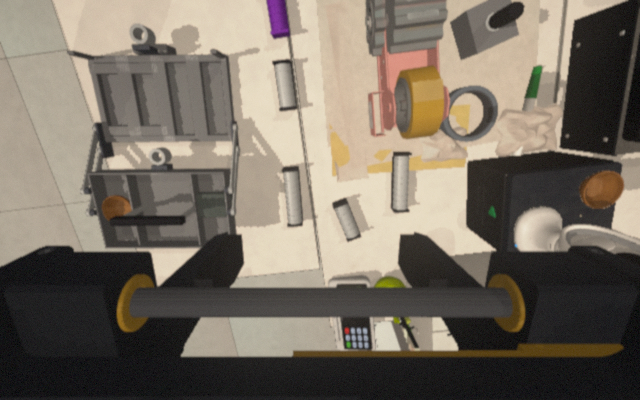

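Tubes in w10, all clear of each other:

| Tube | Pixel | Position (mm) | Size |
|---|---|---|---|
| long | (400,182) | (632.1,67.7) | 100×25 |
| long | (293,197) | (635.2,-113.8) | 100×25 |
| short | (347,220) | (687.1,-27.6) | 70×25 |
| short | (285,85) | (461.6,-99.0) | 70×26 |

The purple one at (278,18) is left out. The black box near the first long tube needs a clearance check.

```bash
python3 - <<'E'
from h import *
P=np.load('pics/w10.npz')['P'][:250].reshape(-1,3)
for f in('w10','scene0','side0'):
    P=np.load('pics/%s.npz'%f)['P']; P=P[:250] if f=='w10' else P; P=P.reshape(-1,3)
    q=P[(P[:,2]>55)&(P[:,2]<200)&(P[:,0]>585)&(P[:,0]<690)&(P[:,1]>20)&(P[:,1]<300)]
    print(f,len(q),np.percentile(q,[0,1,5,50],axis=0).round() if len(q) else '', q[:,2].max() if len(q) else '')
    q=P[(P[:,2]>50)&(P[:,2]<160)&(P[:,0]>640)&(P[:,0]<900)&(P[:,1]>-200)&(P[:,1]<80)]
    print(f,len(q),np.percentile(q,[0,1,5,50],axis=0).round() if len(q) else '')
img=cv2.imread('pics/w10.png'); cv2.imwrite('pics/w10c.png',cv2.resize(img[30:260,250:520],None,fx=2.6,fy=2.6,interpolation=cv2.INTER_CUBIC))
E
```

```text
w10 9900 [[610. 174.  55.]
 [611. 178.  58.]
 [611. 179.  72.]
 [649. 222. 124.]] 199.98223602765268
w10 0 
scene0 1346 [[606. 176.  55.]
 [608. 180.  57.]
 [609. 181.  65.]
 [640. 221. 123.]] 199.9746605506
scene0 534 [[782.  23.  50.]
 [784.  26.  52.]
 [788.  30.  55.]
 [836.  76.  88.]]
side0 873 [[608. 166.  55.]
 [609. 171.  57.]
 [611. 174.  64.]
 [652. 190. 120.]] 199.77753510963396
side0 941 [[782.  15.  50.]
 [784.  20.  51.]
 [789.  25.  55.]
 [838.  72.  92.]]
```

View pics/w10c.png

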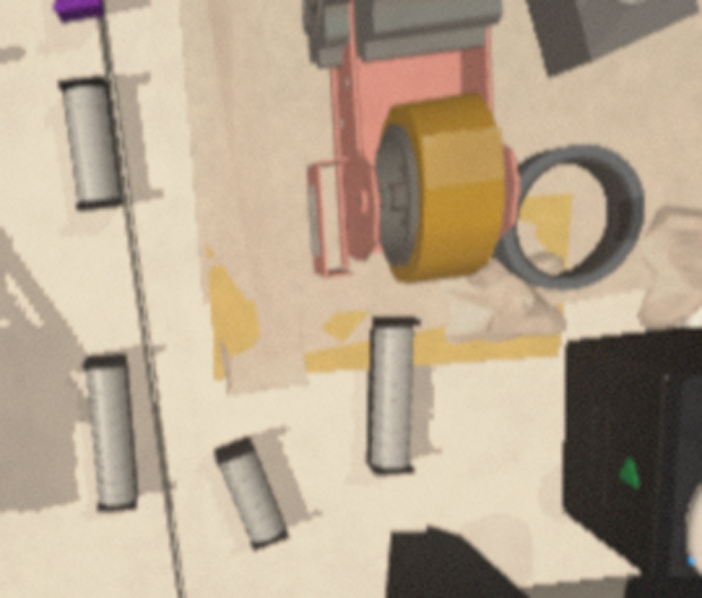

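```bash
python3 to.py 632.1 67.7 120 85.9 632.1 67.7 36 85.9
```

```text
sd [0.01 0.01 0.  ] t 26.6 pos [580.4 -60.3 351.2] yaw 83.0 F [ 0.1 -0.1 -0.1] grip 87.8 j [ 0.2   0.54 -0.3   1.57  0.18  1.06  1.3 ] tilt [0. 0.]
0.1777 0.0476 0.3083 -0.0323  |d|=269 rows>=7
0.1777 0.0476 0.4203 -0.0323  |d|=344 rows>=9
```

>>> {"method": "apply_moves", "body": {"commands": "0.04 0.01 0.02 -0.032;0.09 0.024 0.05 -0.032;0.14 0.038 0.1 -0.032;0.17 0.045 0.15 -0.032;0.1777 0.0476 0.2 -0.032;0.1777 0.0476 0.25 -0.032;0.1777 0.0476 0.29 -0.032;0.1777 0.0476 0.308 -0.032;0.1777 0.0476 0.308 -0.032;0.1777 0.0476 0.308 -0.032;0.1777 0.0476 0.308 -0.032;0.1777 0.0476 0.308 -0.032"}}

```text
time_s: 27.6
position: [633.5, 67.8, 122.3]
orientation: [2.299, 2.138, 0.005]
force: [0.2, 0.2, -0.1]
grip_width: 1.001
```

```bash
python3 to.py 632.1 67.7 36 85.9; python3 - <<'E'
from h import *
grab('wrist','w11.png')
E
```

```text
sd [0.36 0.08 0.43] t 27.85 pos [633.1  67.7 121.9] yaw 85.86 F [-0.2 -0.2 -0.1] grip 88.2 j [-0.05  0.89 -0.23  1.64  0.3   0.65  1.06] tilt [0.16 0.03]
-0.0002 -0.0016 0.1145 -0.0005  |d|=86 rows>=3
```

View pics/w11.png

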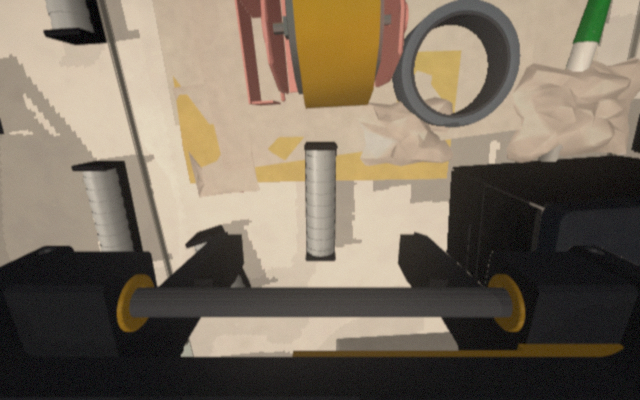

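The tube sits centred between the jaws, at column 320. I'll descend and grip.

>>> {"method": "apply_moves", "body": {"commands": "0 -0.0016 0.02 0;0 -0.0016 0.04 0;0 -0.0016 0.06 0;0 -0.0016 0.08 0;0 -0.0016 0.095 0;0 -0.0016 0.106 0;0 -0.0016 0.112 0;0 -0.0016 0.1145 0;0 -0.0016 0.1145 0;0 -0.0016 0.1145 0;0 -0.0016 0.1145 0"}}

```text
time_s: 28.82
position: [631.4, 67.9, 35.1]
orientation: [2.3, 2.14, 0.002]
force: [-0.8, 0.3, 0.7]
grip_width: 1.003
```

>>> {"method": "apply_moves", "body": {"commands": "0 0 0 0;0 0 0 0;0 0 0 0;0 0 0 0;0 0 0 0;0 0 0 0;0 0 0 0;0 0 0 0;0 0 0 0", "fingers": 1, "force": 40}}

```text
time_s: 29.57
position: [630.9, 67.8, 34.3]
orientation: [-2.3, -2.14, -0.0]
force: [-1.0, -0.1, 0.3]
grip_width: 0.343
```

```bash
python3 to.py 632.1 67.7 36 85.9
```

```text
sd [0.01 0.03 0.01] t 29.82 pos [630.9  67.8  34.3] yaw 85.87 F [ 0.   0.1 -0.1] grip 25.6 j [-0.08  1.01 -0.19  1.66  0.33  0.5   1.03] tilt [-0.  0.]
0.0000 0.0016 -0.0022 -0.0003  |d|=2 rows>=1
```

>>> {"method": "apply_moves", "body": {"commands": "0 0 -0.015 0;0 0 -0.035 0;0 0 -0.06 0;0 0 -0.09 0;0 0 -0.12 0;0 0 -0.15 0;0 0 -0.18 0;0 0 -0.21 0;0 0 -0.23 0;0 0 -0.24 0;0 0 -0.24 0"}}

```text
time_s: 30.73
position: [631.9, 67.9, 217.2]
orientation: [2.298, 2.138, 0.006]
force: [0.6, -0.2, -2.8]
grip_width: 0.29
```

```bash
python3 to.py 540 -120 200 83.4 459.5 -262.6 160 83.4
```

```text
sd [0.7  0.15 1.48] t 30.98 pos [630.6  67.6 214.5] yaw 85.88 F [ 0.2 -0.3 -2.6] grip 25.4 j [-0.03  0.76 -0.27  1.58  0.25  0.84  1.1 ] tilt [-0.01 -0.  ]
-0.2582 -0.1024 0.0194 0.0275  |d|=209 rows>=6
-0.4556 -0.1958 0.0727 0.0275  |d|=376 rows>=10
```

>>> {"method": "apply_moves", "body": {"commands": "-0.03 -0.012 0 0.005;-0.07 -0.029 0 0.01;-0.115 -0.048 0 0.015;-0.16 -0.068 0 0.02;-0.205 -0.088 0 0.0275;-0.25 -0.107 0 0.0275;-0.295 -0.126 0 0.0275;-0.34 -0.145 0.01 0.0275;-0.38 -0.163 0.02 0.0275;-0.42 -0.18 0.04 0.0275;-0.445 -0.19 0.06 0.0275;-0.4556 -0.1958 0.0727 0.0275"}}

```text
time_s: 31.98
position: [456.7, -266.2, 157.8]
orientation: [-2.35, -2.082, 0.006]
force: [-0.8, -0.1, -3.0]
grip_width: 0.293
```

>>> {"method": "apply_moves", "body": {"commands": "0 0 0 0;0 0 0 0;0 0 0 0;0 0 0 0;0 0 0 0"}}

```text
time_s: 32.4
position: [461.3, -261.0, 160.5]
orientation: [2.342, 2.092, 0.003]
force: [-0.5, -0.4, -2.8]
grip_width: 0.291
```

```bash
python3 to.py 459.5 -262.6 60 83.4 459.5 -262.6 40 83.4; python3 - <<'E'
from h import *
im=grab('wrist','w12.png');P=cloud(im)
cv2.imwrite('pics/w12c.png',cv2.resize(cv2.imread('pics/w12.png')[0:250,100:540],None,fx=1.8,fy=1.8))
print(get_state()['position'])
E
```

```text
sd [0.41 0.42 0.17] t 32.65 pos [ 460.6 -261.7  160.3] yaw 83.49 F [-0.3 -0.1 -2.5] grip 25.7 j [ 0.59  0.73 -0.27  1.94  0.36  0.52  1.53] tilt [ 0.06 -0.  ]
-0.0014 -0.0015 0.1337 0.0010  |d|=100 rows>=3
-0.0014 -0.0015 0.1604 0.0010  |d|=120 rows>=3
[ 459.97084292 -262.35148114  159.95891804]
```

View pics/w12c.png

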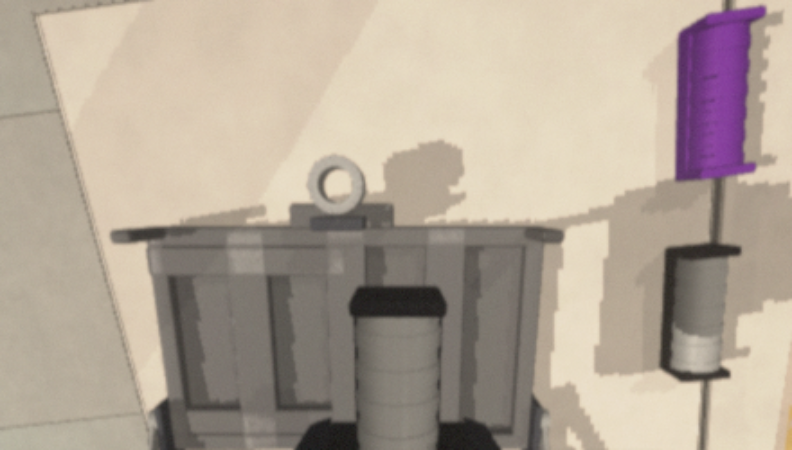

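The long tube hangs over the third channel from the left (long_row_b). The two shorter channels, on the left, stop earlier. I'll check the alignment once the arm has settled.

```bash
python3 to.py 459.5 -262.6 60 83.4 459.5 -262.6 40 83.4; python3 - <<'E'
from h import *
im=grab('wrist','w13.png');P=cloud(im)
c=np.array([457.7,-288.5]);a=np.radians(-6.58)
B=(P[...,:2]-c)@np.array([[np.cos(a),-np.sin(a)],[np.sin(a),np.cos(a)]])
z=P[...,2]; v=(z>-5)&(z<25)&(abs(B[...,0]+20)<10)&(abs(B[...,1])<115)
y=B[...,1][v];zz=z[v]
for b in range(-114,114,3):
    k=(y>=b)&(y<b+3)
    if k.sum():print(b+1.5,zz[k].mean().round(1),end=' | ')
print()
v=(z>-5)&(z<25)&(abs(B[...,1]-70)<6)&(abs(B[...,0])<80);x=B[...,0][v];zz=z[v]
for b in range(-80,60,3):
    k=(x>=b)&(x<b+3)
    if k.sum():print(b+1.5,zz[k].mean().round(1),end=' | ')
# tube
k=(z>110)&(z<165); k[:, :280]=0;k[:,380:]=0;k[250:]=0;q=P[k];print('\n',len(q),cv2.minAreaRect(q[:,:2].astype(np.float32)),q[:,2].min(),q[:,2].max())
E
```

```text
sd [0.07 0.07 0.06] t 32.95 pos [ 459.9 -262.5  159.9] yaw 83.4 F [ 0.3  0.  -2.3] grip 25.6 j [ 0.6   0.73 -0.27  1.94  0.36  0.52  1.53] tilt [0.01 0.  ]
-0.0002 -0.0005 0.1332 0.0000  |d|=100 rows>=3
-0.0002 -0.0005 0.1598 0.0000  |d|=120 rows>=3
-112.5 1.0 | -109.5 1.0 | -103.5 14.5 | -100.5 14.8 | -97.5 14.9 | -94.5 11.2 | -91.5 5.1 | -88.5 5.1 | -85.5 4.8 | -82.5 5.1 | -79.5 5.1 | -76.5 5.1 | -73.5 5.1 | -70.5 5.0 | -67.5 4.8 | -64.5 5.3 | -61.5 15.1 | -58.5 14.9 | -55.5 15.0 | -52.5 15.0 | -49.5 14.9 | -46.5 15.0 | -43.5 14.4 | -40.5 7.7 | -37.5 5.1 | -34.5 5.1 | -31.5 5.2 | -28.5 5.1 | -25.5 5.0 | -22.5 5.1 | -19.5 5.1 | -16.5 5.0 | -13.5 5.2 | -10.5 13.6 | -7.5 15.0 | -4.5 15.2 | -1.5 15.0 | 1.5 15.1 | 4.5 14.3 | 49.5 15.1 | 52.5 15.3 | 55.5 15.0 | 58.5 15.1 | 61.5 14.9 | 64.5 5.3 | 67.5 5.0 | 70.5 5.2 | 73.5 5.0 | 76.5 5.1 | 79.5 5.1 | 82.5 5.1 | 85.5 4.9 | 88.5 5.1 | 91.5 5.5 | 94.5 12.2 | 97.5 15.2 | 100.5 15.1 | 103.5 14.6 | 106.5 1.1 | 109.5 1.0 | 112.5 1.0 | 
-78.5 1.0 | -75.5 1.0 | -72.5 1.0 | -69.5 1.1 | -66.5 0.7 | -63.5 6.2 | -60.5 15.2 | -57.5 15.2 | -54.5 14.8 | -51.5 5.2 | -48.5 5.1 | -45.5 5.0 | -42.5 5.2 | -39.5 5.1 | -36.5 4.9 | -33.5 4.9 | -30.5 5.2 | -27.5 5.2 | -24.5 4.9 | -21.5 5.0 | -18.5 5.1 | -15.5 5.2 | -12.5 5.2 | -9.5 5.2 | -6.5 5.1 | -3.5 5.1 | -0.5 5.2 | 2.5 5.1 | 5.5 5.1 | 8.5 5.0 | 11.5 5.4 | 14.5 5.1 | 17.5 5.2 | 20.5 5.1 | 23.5 5.3 | 26.5 4.9 | 29.5 5.4 | 32.5 5.3 | 35.5 5.1 | 38.5 5.4 | 41.5 5.2 | 44.5 5.2 | 47.5 5.0 | 50.5 4.9 | 
 5077 ((435.8030700683594, -257.1605529785156), (49.77466583251953, 50.548011779785156), 85.08067321777344) 127.09189907927168 161.23326922134493
```

The channel walls agree with the base frame to within about 0.5 mm. I'll lower the tube.

>>> {"method": "apply_moves", "body": {"commands": "-0.0003 -0.0005 0.02 0;-0.0003 -0.0005 0.04 0;-0.0003 -0.0005 0.06 0;-0.0003 -0.0005 0.08 0;-0.0003 -0.0005 0.1 0;-0.0003 -0.0005 0.115 0;-0.0003 -0.0005 0.127 0;-0.0003 -0.0005 0.136 0;-0.0003 -0.0005 0.144 0;-0.0003 -0.0005 0.151 0;-0.0003 -0.0005 0.157 0;-0.0003 -0.0005 0.1595 0"}}

```text
time_s: 34.0
position: [459.5, -262.6, 39.8]
orientation: [-2.345, -2.09, -0.0]
force: [0.2, -0.5, -2.0]
grip_width: 0.29
```

>>> {"method": "apply_moves", "body": {"commands": "0 0 0 0;0 0 0 0;0 0 0 0;0 0 0 0"}}

```text
time_s: 34.33
position: [459.6, -262.8, 40.5]
orientation: [2.345, 2.089, 0.001]
force: [-0.0, -0.0, -2.4]
grip_width: 0.294
```

```bash
python3 to.py 459.5 -262.6 39 83.4
```

```text
sd [0.06 0.02 0.07] t 34.58 pos [ 459.6 -262.7   40.4] yaw 83.4 F [ 0.1 -0.1 -2.2] grip 25.6 j [ 0.51  0.93 -0.13  1.99  0.45  0.25  1.45] tilt [ 0.02 -0.01]
0.0002 -0.0001 0.0019 -0.0000  |d|=1 rows>=1
```

>>> {"method": "apply_moves", "body": {"commands": "0 0 0.0015 0;0 0 0.0025 0;0 0 0.0025 0;0 0 0.0025 0"}}

```text
time_s: 34.92
position: [459.5, -262.7, 38.3]
orientation: [-2.346, -2.09, -0.0]
force: [0.1, -0.9, -1.3]
grip_width: 0.294
```

>>> {"method": "apply_moves", "body": {"commands": "0 0 0 0;0 0 0 0;0 0 0 0;0 0 0 0;0 0 0 0", "fingers": 0.18}}

```text
time_s: 35.33
position: [459.5, -262.7, 38.4]
orientation: [2.345, 2.09, 0.0]
force: [-1.1, 0.6, 0.2]
grip_width: 0.412
```

>>> {"method": "apply_moves", "body": {"commands": "0 0 -0.02 0;0 0 -0.05 0;0 0 -0.09 0;0 0 -0.14 0;0 0 -0.19 0;0 0 -0.22 0;0 0 -0.23 0;0 0 -0.23 0;0 0 -0.23 0;0 0 -0.23 0;0 0 -0.23 0;0 0 -0.23 0"}}

```text
time_s: 36.33
position: [458.8, -262.3, 209.4]
orientation: [-2.343, -2.088, 0.002]
force: [-0.4, -0.7, -0.0]
grip_width: 0.407
```

```bash
cat > chk.py <<'E'
import sys
from h import *
avg(3);im=grab('wrist',sys.argv[1]);P=cloud(im);z=P[...,2]
m=(z>13+float(sys.argv[2]) if len(sys.argv)>2 else z>20)&(z<40)&(P[...,0]>330)&(P[...,0]<740)&(P[...,1]>-420)&(P[...,1]<110);m[260:]=0
k,l,st,c=cv2.connectedComponentsWithStats(m.astype(np.uint8),connectivity=4)
c0=np.array([457.7,-288.5]);a=np.radians(-6.58);Q=np.array([[np.cos(a),-np.sin(a)],[np.sin(a),np.cos(a)]])
for i in range(1,k):
    if st[i,4]<150: continue
    q=P[l==i]; zt=np.percentile(q[:,2],90);t=q[(q[:,2]>zt-6)];r=cv2.minAreaRect(t[:,:2].astype(np.float32))
    ang=r[2]-90 if r[1][1]>r[1][0] else r[2]
    print(c[i].round(),st[i,4],'top',zt.round(1),'rect',np.round(r[0],1),np.round(r[1],1),'long',round(ang,1),'| base',((np.array(r[0])-c0)@Q).round(1))
E
python3 chk.py w14.png; python3 to.py 635.2 -113.8 200 86.6
```

```text
[600. 130.] 3444 top 38.2 rect [444.8  36.9] [ 26.  210.8] long -1.2 | base [-50.1 321.8]
[472.  69.] 1444 top 27.0 rect [361.4 -96.2] [62.7 25.5] long 0.7 | base [-117.7  180. ]
[296. 120.] 346 top 31.8 rect [ 389.7 -280.9] [48.9 11. ] long 83.4 | base [-68.5  -0.3]
[465. 166.] 1277 top 27.2 rect [ 461.  -100.1] [26.6 69.9] long -1.0 | base [-18.3 187.5]
[320. 181.] 1901 top 30.9 rect [ 460.1 -262.4] [25.5 98.4] long -6.7 | base [-0.6 26.2]
[631. 174.] 263 top 38.8 rect [486.2  69.6] [31.2 14.8] long 40.1 | base [-12.7 359. ]
[601. 203.] 615 top 38.5 rect [517.4  46.1] [ 4.  52.8] long -0.3 | base [ 20.9 339.2]
[207. 233.] 404 top 34.6 rect [ 507.2 -403.2] [ 3.5 29.2] long -5.7 | base [  62.3 -108.3]
[388. 230.] 308 top 35.6 rect [ 532.4 -188.1] [ 3.6 27.8] long -6.0 | base [ 62.7 108.3]
sd [0.09 0.07 0.23] t 36.73 pos [ 459.3 -262.6  210.5] yaw 83.41 F [-0.1 -0.2  0.2] grip 36.1 j [ 0.63  0.65 -0.32  1.9   0.33  0.64  1.56] tilt [-0.03  0.02]
0.2240 0.2102 0.0139 -0.0355  |d|=231 rows>=6
```

View pics/w14.png

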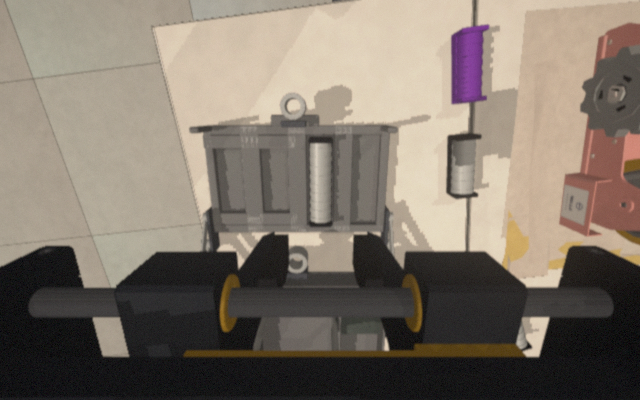

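Seated at base (-0.6, 26.2), 98 mm long, top at 30.9 mm. For the second long tube I'll check clearance to the open tray.

```bash
python3 - <<'E'
from h import *
P=np.load('pics/w10.npz')['P'][:250].reshape(-1,3)
for y0 in range(-240,-160,8):
    q=P[(P[:,0]>585)&(P[:,0]<690)&(P[:,1]>y0)&(P[:,1]<y0+8)]
    print(y0,len(q),q[:,2].max().round() if len(q) else '')
E
python3 to.py 635.2 -113.8 200 86.6 635.2 -113.8 120 86.6
```

```text
-240 270 58.0
-232 273 58.0
-224 294 57.0
-216 365 69.0
-208 443 75.0
-200 470 76.0
-192 261 4.0
-184 269 3.0
-176 262 3.0
-168 264 3.0
sd [0.01 0.02 0.04] t 36.98 pos [ 459.5 -262.7  210.8] yaw 83.4 F [-0.2 -0.6  0.2] grip 36.1 j [ 0.63  0.65 -0.32  1.9   0.33  0.64  1.56] tilt [0. 0.]
0.2241 0.2100 0.0145 -0.0356  |d|=231 rows>=6
0.2241 0.2099 0.1211 -0.0356  |d|=248 rows>=6
```

>>> {"method": "apply_moves", "body": {"commands": "0.03 0.028 0 -0.01;0.07 0.066 0 -0.02;0.11 0.104 0 -0.03;0.15 0.14 0 -0.0356;0.19 0.178 0.01 -0.0356;0.215 0.202 0.04 -0.0356;0.2241 0.21 0.08 -0.0356;0.2241 0.21 0.11 -0.0356;0.2241 0.21 0.121 -0.0356;0.2241 0.21 0.121 -0.0356;0.2241 0.21 0.121 -0.0356;0.2241 0.21 0.121 -0.0356", "fingers": -0.2}}

```text
time_s: 37.98
position: [636.0, -114.7, 121.7]
orientation: [2.286, 2.152, 0.002]
force: [0.9, -0.1, 0.2]
grip_width: 0.6
```

>>> {"method": "apply_moves", "body": {"commands": "0 0 0 0;0 0 0 0;0 0 0 0"}}

```text
time_s: 38.23
position: [635.6, -114.2, 121.2]
orientation: [2.286, 2.153, 0.002]
force: [0.2, 0.2, -0.7]
grip_width: 0.602
```

```bash
python3 chk.py w15.png;python3 to.py 635.2 -113.8 41 86.6;
```

```text
[89. 26.] 1993 top 30.9 rect [ 495.9 -266.9] [27.6 30.9] long -1.2 | base [35.4 25.9]
[328.   6.] 503 top 27.7 rect [ 493.2 -100. ] [25.7  7.5] long 85.5 | base [ 13.7 191.4]
[514.  42.] 1671 top 38.6 rect [526.1  26. ] [52.  12.7] long 12.0 | base [ 32.  320.3]
[547.  36.] 1504 top 38.2 rect [522.6  46.5] [42.6  4. ] long 2.7 | base [ 26.1 340.2]
[207.  83.] 1184 top 37.5 rect [ 554.4 -190.1] [ 3.5 64. ] long -6.4 | base [ 84.8 108.8]
[608.  46.] 599 top 38.9 rect [530.7  78.7] [16.1 32.1] long -82.6 | base [ 30.4 373.2]
[572.  72.] 216 top 38.9 rect [545.7  64. ] [14.7  4.2] long 16.7 | base [ 47.  360.3]
[320. 200.] 3018 top 26.8 rect [ 633.5 -113.8] [25.4 97.2] long -4.0 | base [154.6 193.7]
[417. 238.] 1044 top 27.0 rect [671.7 -32.7] [38.9 25.8] long 14.1 | base [183.3 278.6]
sd [0.06 0.05 0.16] t 38.63 pos [ 635.2 -113.8  120.2] yaw 86.6 F [ 0.3 -0.1  0.4] grip 52.8 j [ 0.25  0.9  -0.27  1.6   0.34  0.68  1.32] tilt [0.01 0.  ]
0.0000 -0.0001 0.1056 0.0000  |d|=79 rows>=2
```

View pics/w15.png

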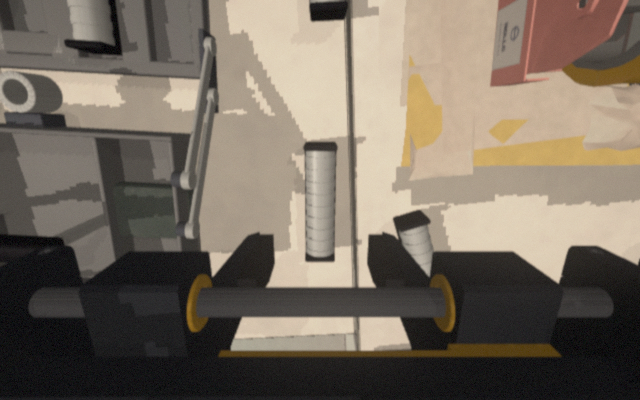

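The tube is centred at (320,200). The tray linkage at (190,180) is to the left of the fingers.

>>> {"method": "apply_moves", "body": {"commands": "0 0 0.02 0;0 0 0.04 0;0 0 0.06 0;0 0 0.075 0;0 0 0.088 0;0 0 0.097 0;0 0 0.103 0;0 0 0.1045 0;0 0 0.1045 0;0 0 0.1045 0"}}

```text
time_s: 39.47
position: [635.7, -113.8, 42.2]
orientation: [2.286, 2.154, 0.001]
force: [0.3, 0.7, 0.5]
grip_width: 0.597
```

>>> {"method": "apply_moves", "body": {"commands": "0 0 0 0;0 0 0 0;0 0 0 0;0 0 0 0;0 0 0 0;0 0 0 0;0 0 0 0;0 0 0 0", "fingers": 1, "force": 45}}

```text
time_s: 40.13
position: [635.3, -113.9, 41.9]
orientation: [2.286, 2.154, 0.0]
force: [-0.7, 0.8, 2.9]
grip_width: 0.285
```

```bash
python3 to.py 635.2 -113.8 41 86.6;
```

```text
sd [0.01 0.03 0.01] t 40.38 pos [ 635.3 -113.9   41.9] yaw 86.6 F [-0.4 -0.3  3.6] grip 25.0 j [ 0.23  1.01 -0.23  1.62  0.38  0.55  1.29] tilt [ 0.02 -0.01]
0.0002 -0.0002 0.0012 -0.0000  |d|=1 rows>=1
```

>>> {"method": "apply_moves", "body": {"commands": "0 0 -0.015 0;0 0 -0.035 0;0 0 -0.06 0;0 0 -0.09 0;0 0 -0.12 0;0 0 -0.15 0;0 0 -0.18 0;0 0 -0.21 0;0 0 -0.22 0;0 0 -0.22 0;0 0 -0.22 0;0 0 -0.22 0"}}

```text
time_s: 41.38
position: [634.1, -113.8, 205.3]
orientation: [-2.285, -2.153, 0.003]
force: [0.7, -1.0, -2.3]
grip_width: 0.282
```

```bash
python3 to.py 466.6 -211 160 83.4;
```

```text
sd [0.25 0.03 0.21] t 41.63 pos [ 634.3 -113.7  205.3] yaw 86.61 F [ 0. -0. -2.] grip 24.8 j [ 0.27  0.79 -0.31  1.55  0.29  0.85  1.36] tilt [-0.15  0.02]
-0.1427 -0.2155 0.0609 0.0357  |d|=199 rows>=5
```

>>> {"method": "apply_moves", "body": {"commands": "-0.015 -0.022 0 0.005;-0.035 -0.053 0 0.01;-0.055 -0.085 0 0.015;-0.075 -0.115 0.005 0.02;-0.095 -0.145 0.01 0.0275;-0.112 -0.17 0.02 0.03;-0.128 -0.195 0.035 0.0357;-0.138 -0.21 0.05 0.0357;-0.1427 -0.2155 0.0609 0.0357;-0.1427 -0.2155 0.0609 0.0357;-0.1427 -0.2155 0.0609 0.0357;-0.1427 -0.2155 0.0609 0.0357"}}

```text
time_s: 42.63
position: [468.8, -210.6, 161.4]
orientation: [2.344, 2.09, 0.003]
force: [-0.6, 0.7, -1.8]
grip_width: 0.286
```

>>> {"method": "apply_moves", "body": {"commands": "0 0 0 0;0 0 0 0;0 0 0 0;0 0 0 0;0 0 0 0"}}

```text
time_s: 43.05
position: [467.7, -211.0, 161.2]
orientation: [2.345, 2.09, 0.0]
force: [-0.3, -0.2, -1.6]
grip_width: 0.282
```

```bash
python3 to.py 466.6 -211 47.5 83.4; python3 - <<'E'
from h import *
im=grab('wrist','w16.png');P=cloud(im)
print(get_state()['position'])
# front end of held tube: black end plate top
z=P[...,2]
q=P[100:245,290:350].reshape(-1,3);q=q[(q[:,2]>115)&(q[:,2]<160)]
a=np.radians(-6.58);u=np.array([np.cos(a),np.sin(a)])
s=(q[:,:2]-get_state()['position'][:2])@u; print('front end rel TCP',s.min(),np.percentile(s,1),'z',q[:,2].min(),q[:,2].max(), 'lateral',np.percentile((q[:,:2]-get_state()['position'][:2])@np.array([-u[1],u[0]]),[1,99]))
E
```

```text
sd [0.07 0.04 0.05] t 43.3 pos [ 467.6 -211.   161.1] yaw 83.4 F [-0.1 -0.4 -1.7] grip 25.5 j [ 0.5   0.71 -0.26  1.99  0.37  0.49  1.42] tilt [0.01 0.  ]
-0.0001 -0.0013 0.1514 -0.0000  |d|=114 rows>=3
[ 467.50767851 -211.07826185  161.01308443]
front end rel TCP -50.76682974007657 -50.605629636360796 z 122.07541786466675 152.63559148079273 lateral [-13.85010883  13.61413341]
```

View pics/w16.png

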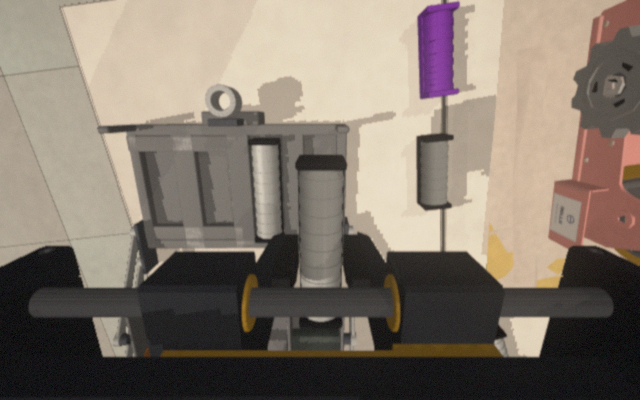

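```bash
python3 - <<'E'
from h import *
s0=avg(3);im=grab('wrist');P=cloud(im)
q=P[140:345,300:342].reshape(-1,3)
a=np.radians(-6.58);u=np.array([np.cos(a),np.sin(a)])
d=q[:,:2]-s0['position'][:2];s=d@u;l=d@np.array([-u[1],u[0]])
for b in range(-54,60,6):
    k=(s>b)&(s<b+6)&(abs(l)<5)&(q[:,2]>100)&(q[:,2]<190)
    if k.sum():print(b+3,k.sum(),np.percentile(q[k,2],[10,50,90]).round(1))
print(s0['position'])
E
```

```text
-51 231 [127.1 144.3 146.4]
-45 222 [143.9 145.3 146.3]
-39 235 [144.1 145.1 146. ]
-33 211 [143.7 144.7 145.7]
-27 195 [144.3 145.1 146.1]
-21 210 [143.7 144.9 145.9]
-15 188 [144.  144.8 145.6]
-9 193 [144.2 145.  146. ]
-3 181 [143.9 144.8 145.6]
3 167 [144.2 145.1 145.9]
9 182 [143.9 144.9 145.9]
15 156 [143.9 144.9 145.7]
21 110 [143.9 144.9 145.9]
39 3 [145.7 145.9 146. ]
45 157 [144.8 145.8 146.6]
51 26 [145.3 145.7 146.1]
[ 467.51940051 -211.07053816  161.0168639 ]
```

The tube is held level, with its front end 50.7 mm ahead of the TCP. I'll lower it into long_row_a.

>>> {"method": "apply_moves", "body": {"commands": "0 -0.0011 0.02 0;0 -0.0011 0.04 0;0 -0.0011 0.06 0;0 -0.0011 0.08 0;0 -0.0011 0.1 0;0 -0.0011 0.113 0;0 -0.0011 0.123 0;0 -0.0011 0.132 0;0 -0.0011 0.14 0;0 -0.0011 0.146 0;0 -0.0011 0.15 0;0 -0.0011 0.1514 0"}}

```text
time_s: 44.5
position: [466.7, -211.0, 47.2]
orientation: [-2.346, -2.09, -0.0]
force: [0.5, 0.6, -2.3]
grip_width: 0.285
```

>>> {"method": "apply_moves", "body": {"commands": "0 0 0 0;0 0 0.001 0;0 0 0.0018 0;0 0 0.0018 0;0 0 0.0018 0"}}

```text
time_s: 44.92
position: [466.8, -211.0, 46.3]
orientation: [2.346, 2.089, 0.0]
force: [0.4, 0.2, -1.8]
grip_width: 0.284
```

```bash
python3 to.py 466.6 -211 46 83.4
```

```text
sd [0.02 0.01 0.04] t 45.17 pos [ 466.7 -211.    46.2] yaw 83.39 F [ 0.1 -0.4 -1.7] grip 25.1 j [ 0.41  0.92 -0.12  2.04  0.46  0.21  1.34] tilt [0.01 0.  ]
0.0000 -0.0002 0.0003 -0.0001  |d|=0 rows>=1
```

>>> {"method": "apply_moves", "body": {"commands": "0 0 0.0008 0;0 0 0.0008 0;0 0 0.0008 0;0 0 0.0008 0;0 0 0.0008 0;0 0 0.0008 0", "fingers": 0.22}}

```text
time_s: 45.67
position: [466.8, -211.0, 45.6]
orientation: [2.346, 2.09, 0.0]
force: [-0.3, 0.9, -0.8]
grip_width: 0.392
```

>>> {"method": "apply_moves", "body": {"commands": "0 0 -0.02 0;0 0 -0.05 0;0 0 -0.09 0;0 0 -0.14 0;0 0 -0.19 0;0 0 -0.22 0;0 0 -0.23 0;0 0 -0.23 0;0 0 -0.23 0;0 0 -0.23 0;0 0 -0.23 0;0 0 -0.23 0"}}

```text
time_s: 46.67
position: [466.0, -210.7, 216.6]
orientation: [-2.344, -2.088, 0.002]
force: [0.6, -0.2, -0.3]
grip_width: 0.388
```

```bash
python3 chk.py w17.png; python3 to.py 461.3 -99.5 120 89.3
```

```text
[567.  36.] 366 top 38.3 rect [348.7  46.8] [19.7  3. ] long 2.9 | base [-146.7  320.6]
[418.  69.] 1392 top 26.9 rect [361.4 -95.7] [62.8 25.8] long 0.2 | base [-117.8  180.5]
[543.  92.] 910 top 38.4 rect [400.6  27.5] [65.3  5.4] long 0.7 | base [-92.9 307.4]
[250. 118.] 365 top 33.1 rect [ 382.9 -279.7] [49.3 25.8] long 83.4 | base [-75.3   0.2]
[416. 164.] 1213 top 27.2 rect [460.9 -99.8] [25.9 69.7] long -0.3 | base [-18.4 187.9]
[540. 180.] 1340 top 38.3 rect [496.1  33.5] [ 21.7 108.1] long -18.7 | base [  1.2 324.3]
[275. 179.] 1828 top 30.8 rect [ 460.3 -262.2] [26.  99.1] long -6.6 | base [-0.5 26.5]
[320. 180.] 1817 top 30.9 rect [ 466.4 -210.1] [24.8 99.4] long -6.6 | base [-0.3 78.8]
[580. 174.] 434 top 38.4 rect [489.1  74.3] [39.1 19.4] long 53.7 | base [-10.4 364. ]
[548. 200.] 567 top 38.3 rect [516.7  46.3] [ 2.9 54.2] long -0.2 | base [ 20.2 339.3]
[166. 231.] 480 top 34.5 rect [ 511.6 -403.4] [ 3.5 37.4] long -5.8 | base [  66.7 -107.9]
[343. 229.] 287 top 34.3 rect [ 540.8 -188.9] [ 3.1 45.7] long -6.2 | base [ 71.2 108.5]
sd [0.08 0.07 0.22] t 47.07 pos [ 466.6 -210.9  217.7] yaw 83.4 F [-0.2 -0.2 -0.1] grip 34.5 j [ 0.54  0.62 -0.33  1.94  0.33  0.63  1.46] tilt [-0.03  0.02]
0.1467 -0.0241 0.1303 -0.0656  |d|=148 rows>=4
```

View pics/w17.png

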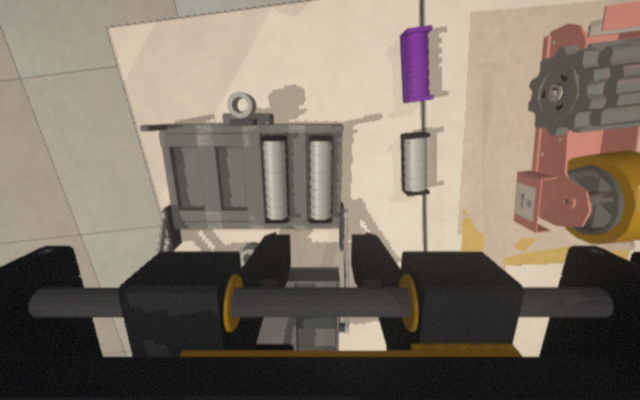

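Both long tubes are seated, at base (-0.5,26.5) and (-0.3,78.8). Next is the near short tube at pixel (416,164), which measures 70×26 mm and is steel and black. The purple look-alike is at (416,65).

>>> {"method": "apply_moves", "body": {"commands": "0.03 -0.005 0 -0.03;0.07 -0.011 0 -0.069;0.11 -0.018 0.02 -0.069;0.14 -0.023 0.05 -0.069;0.1467 -0.0241 0.09 -0.069;0.1467 -0.0241 0.12 -0.069;0.1467 -0.0241 0.13 -0.069;0.1467 -0.0241 0.13 -0.069;0.1467 -0.0241 0.13 -0.069;0.1467 -0.0241 0.13 -0.069;0.1467 -0.0241 0.13 -0.069;0.1467 -0.0241 0.13 -0.069", "fingers": -0.2}}

```text
time_s: 48.07
position: [462.0, -100.1, 121.5]
orientation: [2.229, 2.212, 0.002]
force: [-0.1, -0.6, 0.8]
grip_width: 0.598
```

```bash
python3 chk.py w18.png; python3 to.py 461 -99.7 36 89.6
```

```text
[325.  72.] 2754 top 26.8 rect [361.3 -94.9] [62.5 25.3] long 0.2 | base [-117.9  181.3]
[533.  49.] 577 top 38.2 rect [348.2  46.6] [ 3.1 18.8] long -3.0 | base [-147.2  320.4]
[ 88. 112.] 1046 top 37.9 rect [ 382.5 -269. ] [29.7 27.9] long 65.3 | base [-77.   10.8]
[494. 126.] 1337 top 38.0 rect [400.3  27.9] [ 4.6 64.6] long -0.3 | base [-93.3 307.7]
[123. 198.] 3486 top 30.5 rect [ 458.7 -261.7] [26.7 96.9] long -6.6 | base [-2.1 26.8]
[188. 200.] 3028 top 30.5 rect [ 458.5 -207.8] [25.6 84.6] long -5.4 | base [-8.5 80.3]
[321. 204.] 2189 top 27.0 rect [460.8 -99.5] [25.6 70. ] long -1.1 | base [-18.5 188.2]
[494. 225.] 1353 top 38.3 rect [472.1  36.7] [22.9 54.7] long -2.2 | base [-23.  324.7]
[531. 241.] 801 top 38.3 rect [486.5  71.5] [37.5 22.3] long 27.9 | base [-12.6 360.9]
sd [0.1  0.1  0.18] t 48.47 pos [461.5 -99.7 120.8] yaw 89.59 F [-0.1  0.2  0. ] grip 52.8 j [ 0.23  0.75 -0.19  2.13  0.46  0.29  1.22] tilt [0.03 0.  ]
0.0000 -0.0008 0.1130 -0.0001  |d|=85 rows>=3
```

View pics/w18.png

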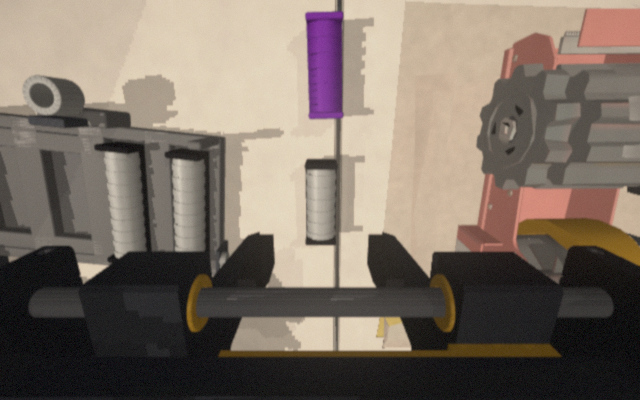

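The short steel tube is centred at (321,204), so I'll go down and grip it.

>>> {"method": "apply_moves", "body": {"commands": "0 -0.0006 0.02 0;0 -0.0006 0.04 0;0 -0.0006 0.06 0;0 -0.0006 0.08 0;0 -0.0006 0.095 0;0 -0.0006 0.105 0;0 -0.0006 0.11 0;0 -0.0006 0.1125 0;0 -0.0006 0.1125 0;0 -0.0006 0.1125 0;0 -0.0006 0.1125 0"}}

```text
time_s: 49.38
position: [461.3, -99.7, 36.7]
orientation: [2.229, 2.213, 0.001]
force: [-0.3, 0.4, 0.1]
grip_width: 0.598
```

>>> {"method": "apply_moves", "body": {"commands": "0 0 0 0;0 0 0 0;0 0 0 0;0 0 0 0;0 0 0 0;0 0 0 0;0 0 0 0;0 0 0 0", "fingers": 1, "force": 40}}

```text
time_s: 50.05
position: [461.0, -99.6, 36.3]
orientation: [2.229, 2.214, 0.0]
force: [-0.6, -0.2, 2.3]
grip_width: 0.293
```

```bash
python3 to.py 461 -99.7 36 89.6
```

```text
sd [0.02 0.02 0.01] t 50.3 pos [461.  -99.7  36.3] yaw 89.6 F [-0.5 -0.3  3.5] grip 25.4 j [ 0.14  0.93 -0.04  2.16  0.52  0.06  1.16] tilt [ 0.01 -0.  ]
-0.0001 -0.0000 0.0004 -0.0000  |d|=0 rows>=1
```

>>> {"method": "apply_moves", "body": {"commands": "0 0 -0.015 0;0 0 -0.035 0;0 0 -0.06 0;0 0 -0.09 0;0 0 -0.12 0;0 0 -0.15 0;0 0 -0.165 0;0 0 -0.165 0;0 0 -0.165 0"}}

```text
time_s: 51.05
position: [460.9, -99.7, 159.8]
orientation: [2.229, 2.213, 0.001]
force: [0.6, 0.2, -1.8]
grip_width: 0.291
```

```bash
python3 to.py 454.7 -314.3 150 83.4 448.8 -366 150 83.4
```

```text
sd [0.25 0.1  0.37] t 51.3 pos [460.4 -99.6 159.1] yaw 89.6 F [ 0.  -0.2 -1.5] grip 25.3 j [ 0.28  0.68 -0.27  2.11  0.44  0.41  1.23] tilt [-0.09  0.01]
-0.2863 -0.0056 0.0120 0.0689  |d|=215 rows>=6
-0.3553 -0.0130 0.0120 0.0689  |d|=267 rows>=7
```

>>> {"method": "apply_moves", "body": {"commands": "-0.02 -0.001 0 0.005;-0.05 -0.002 0 0.01;-0.085 -0.003 0 0.02;-0.125 -0.004 0 0.03;-0.165 -0.006 0 0.04;-0.205 -0.008 0 0.05;-0.245 -0.009 0 0.06;-0.285 -0.011 0.005 0.0689;-0.32 -0.012 0.008 0.0689;-0.345 -0.013 0.01 0.0689;-0.3553 -0.013 0.012 0.0689;-0.3553 -0.013 0.012 0.0689"}}

```text
time_s: 52.3
position: [448.2, -367.8, 149.6]
orientation: [-2.348, -2.085, 0.002]
force: [-0.1, -0.1, -1.8]
grip_width: 0.287
```

>>> {"method": "apply_moves", "body": {"commands": "0 0 0 0;0 0 0 0;0 0 0 0;0 0 0 0;0 0 0 0;0 0 0 0"}}

```text
time_s: 52.8
position: [449.6, -365.5, 151.0]
orientation: [2.345, 2.091, 0.0]
force: [0.0, -0.1, -2.3]
grip_width: 0.291
```

```bash
python3 to.py 448.8 -366 41.5 83.4; python3 - <<'E'
from h import *
s0=avg(2);im=grab('wrist','w19.png');P=cloud(im)
q=P[100:345,300:342].reshape(-1,3)
a=np.radians(-6.58);u=np.array([np.cos(a),np.sin(a)])
d=q[:,:2]-s0['position'][:2];s=d@u;l=d@np.array([-u[1],u[0]])
for b in range(-42,48,6):
    k=(s>b)&(s<b+6)&(abs(l)<5)&(q[:,2]>100)&(q[:,2]<190)
    if k.sum():print(b+3,k.sum(),np.percentile(q[k,2],[50]).round(1),s[k].min().round(1))
E
```

```text
sd [0.09 0.19 0.05] t 53.05 pos [ 449.4 -365.8  151. ] yaw 83.42 F [ 0.  -0.3 -2.1] grip 25.4 j [ 0.81  0.8  -0.36  1.8   0.44  0.63  1.65] tilt [0. 0.]
-0.0004 -0.0008 0.1460 0.0002  |d|=109 rows>=3
-33 405 [139.5] -35.6
-27 235 [140.2] -30.0
-21 208 [140.5] -24.0
-15 217 [140.3] -17.9
-9 191 [140.2] -11.9
-3 199 [140.6] -5.9
3 200 [140.2] 0.0
9 168 [140.5] 6.0
15 182 [140.4] 12.0
21 4 [139.7] 18.1
```

View pics/w19.png

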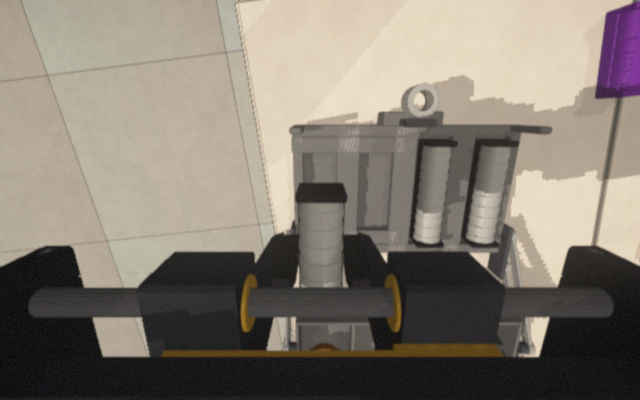

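```bash
python3 - <<'E'
from h import *
P=np.load('pics/w10.npz')['P'] 
im=grab('wrist');P2=cloud(im)
c=np.array([457.7,-288.5]);a=np.radians(-6.58);Q=np.array([[np.cos(a),-np.sin(a)],[np.sin(a),np.cos(a)]])
for PP in (P,P2):
  for y0 in(-26,-78):
    B=(PP[...,:2]-c)@Q;z=PP[...,2];v=(z>-5)&(z<25)&(abs(B[...,1]-y0)<8)&(abs(B[...,0])<75);x=B[...,0][v];zz=z[v]
    print(y0,[(b,zz[(x>=b)&(x<b+3)].mean().round(0)) for b in range(-66,66,3) if ((x>=b)&(x<b+3)).sum()])
E
```

```text
-26 [(-63, np.float64(16.0)), (-60, np.float64(15.0)), (-57, np.float64(15.0)), (-54, np.float64(14.0)), (-51, np.float64(15.0)), (-48, np.float64(15.0)), (-45, np.float64(15.0)), (-42, np.float64(15.0)), (-39, np.float64(9.0)), (-36, np.float64(5.0)), (-33, np.float64(5.0)), (-30, np.float64(5.0)), (-27, np.float64(5.0)), (-24, np.float64(5.0)), (-21, np.float64(5.0)), (-18, np.float64(5.0)), (-15, np.float64(6.0)), (-12, np.float64(5.0)), (-9, np.float64(5.0)), (-6, np.float64(5.0)), (-3, np.float64(5.0)), (0, np.float64(5.0)), (3, np.float64(5.0)), (6, np.float64(5.0)), (9, np.float64(5.0)), (12, np.float64(5.0)), (15, np.float64(5.0)), (18, np.float64(5.0)), (21, np.float64(5.0)), (24, np.float64(5.0)), (27, np.float64(5.0)), (30, np.float64(5.0)), (33, np.float64(5.0)), (36, np.float64(8.0)), (39, np.float64(15.0)), (42, np.float64(15.0)), (45, np.float64(15.0)), (48, np.float64(15.0)), (51, np.float64(14.0)), (54, np.float64(14.0)), (57, np.float64(15.0)), (60, np.float64(15.0)), (63, np.float64(1.0))]
-78 [(-66, np.float64(1.0)), (-63, np.float64(15.0)), (-60, np.float64(15.0)
[... 1792 characters left out ...]
.float64(9.0)), (39, np.float64(15.0)), (42, np.float64(15.0)), (45, np.float64(15.0)), (48, np.float64(15.0)), (51, np.float64(15.0)), (54, np.float64(15.0)), (57, np.float64(15.0)), (60, np.float64(15.0))]
-78 [(-66, np.float64(1.0)), (-63, np.float64(14.0)), (-60, np.float64(15.0)), (-57, np.float64(15.0)), (-54, np.float64(15.0)), (-51, np.float64(15.0)), (-48, np.float64(15.0)), (-45, np.float64(15.0)), (-42, np.float64(15.0)), (-39, np.float64(12.0)), (-36, np.float64(5.0)), (-33, np.float64(5.0)), (-30, np.float64(5.0)), (-27, np.float64(5.0)), (-24, np.float64(5.0)), (-21, np.float64(5.0)), (-18, np.float64(5.0)), (-15, np.float64(5.0)), (-12, np.float64(5.0)), (-9, np.float64(5.0))]
```

The short channels are centred at base x≈0, so I'll lower the tube here. Settled TCP is (449.2,-365.9), so I'll shift about 0.4 mm.

>>> {"method": "apply_moves", "body": {"commands": "0 -0.0005 0.02 0;0 -0.0005 0.04 0;0 -0.0005 0.06 0;0 -0.0005 0.08 0;0 -0.0005 0.1 0;0 -0.0005 0.112 0;0 -0.0005 0.122 0;0 -0.0005 0.13 0;0 -0.0005 0.137 0;0 -0.0005 0.142 0;0 -0.0005 0.145 0;0 -0.0005 0.146 0"}}

```text
time_s: 54.2
position: [449.1, -366.0, 41.3]
orientation: [2.346, 2.09, 0.0]
force: [0.5, -0.2, -1.6]
grip_width: 0.293
```

>>> {"method": "apply_moves", "body": {"commands": "0 0 0.0005 0;0 0 0.001 0;0 0 0.001 0;0 0 0.001 0;0 0 0.001 0"}}

```text
time_s: 54.62
position: [449.1, -366.0, 40.8]
orientation: [2.345, 2.09, 0.0]
force: [-0.4, -0.5, -2.7]
grip_width: 0.289
```

```bash
python3 to.py 448.8 -366 40.5 83.4
```

```text
sd [0.03 0.03 0.06] t 54.87 pos [ 449.  -366.    40.7] yaw 83.4 F [-0.2 -0.1 -1.7] grip 25.7 j [ 0.75  0.97 -0.25  1.83  0.53  0.41  1.57] tilt [ 0.01 -0.  ]
-0.0000 -0.0003 0.0003 -0.0000  |d|=0 rows>=1
```

>>> {"method": "apply_moves", "body": {"commands": "0 0 0.001 0;0 0 0.001 0;0 0 0.001 0;0 0 0.001 0;0 0 0.001 0;0 0 0.001 0", "fingers": 0.2}}

```text
time_s: 55.37
position: [449.0, -366.0, 39.9]
orientation: [2.346, 2.09, 0.0]
force: [0.2, 0.1, 0.1]
grip_width: 0.399
```

>>> {"method": "apply_moves", "body": {"commands": "0 0 -0.02 0;0 0 -0.05 0;0 0 -0.09 0;0 0 -0.14 0;0 0 -0.19 0;0 0 -0.23 0;0 0 -0.25 0;0 0 -0.25 0;0 0 -0.25 0;0 0 -0.25 0;0 0 -0.25 0;0 0 -0.25 0"}}

```text
time_s: 56.37
position: [448.3, -365.5, 225.8]
orientation: [-2.343, -2.088, 0.001]
force: [0.4, -0.6, 0.1]
grip_width: 0.401
```

```bash
python3 chk.py w20.png; python3 to.py 640 -40 260 100
```

```text
[561.  71.] 1330 top 27.1 rect [361.4 -95.8] [62.8 26.9] long 0.8 | base [-117.7  180.4]
[387. 117.] 348 top 33.5 rect [ 381.3 -280.2] [49.6 27.8] long 83.5 | base [-76.9  -0.5]
[408. 177.] 1761 top 31.0 rect [ 460.2 -262.7] [26.2 99.4] long -6.4 | base [-0.5 26. ]
[452. 177.] 1811 top 31.0 rect [ 466.1 -210.8] [26.2 99.2] long -6.6 | base [-0.5 78.1]
[320. 179.] 1233 top 31.0 rect [ 449.1 -365.4] [24.9 70. ] long -6.6 | base [  0.2 -77.4]
[297. 227.] 275 top 34.5 rect [ 518.2 -404.7] [ 2.7 48.4] long -5.4 | base [  73.4 -108.5]
[469. 229.] 480 top 35.0 rect [ 537.4 -189.1] [ 3.8 44.6] long -6.6 | base [ 67.8 107.9]
sd [0.09 0.07 0.26] t 56.77 pos [ 448.9 -365.9  226.9] yaw 83.41 F [-0.3  0.1  0.1] grip 35.4 j [ 0.85  0.69 -0.42  1.74  0.38  0.79  1.7 ] tilt [-0.03  0.03]
0.4609 0.2032 -0.0440 -0.1844  |d|=379 rows>=10
```

Three tubes are seated: base (0.2,-77.4), (-0.5,26.0) and (-0.5,78.1). Next is the last short tube, after a fresh look.

```bash
python3 to.py 640 -80 260 100 675 -32 230 105.6
```

```text
sd [0.01 0.01 0.06] t 57.02 pos [ 449.  -366.   227.4] yaw 83.4 F [-0.2  0.   0. ] grip 35.4 j [ 0.85  0.69 -0.42  1.74  0.38  0.79  1.7 ] tilt [0. 0.]
0.4080 0.2092 -0.0435 -0.1844  |d|=345 rows>=9
0.4770 0.2482 -0.0035 -0.2466  |d|=403 rows>=10
```

>>> {"method": "apply_moves", "body": {"commands": "0.035 0.018 -0.01 -0.02;0.075 0.04 -0.02 -0.05;0.12 0.062 -0.03 -0.08;0.165 0.086 -0.0435 -0.11;0.21 0.109 -0.0435 -0.14;0.255 0.132 -0.0435 -0.17;0.3 0.155 -0.043 -0.2;0.345 0.178 -0.04 -0.22;0.39 0.2 -0.03 -0.2466;0.43 0.222 -0.02 -0.2466;0.46 0.24 -0.01 -0.2466;0.477 0.2482 -0.0035 -0.2466", "fingers": -0.4}}

```text
time_s: 58.02
position: [676.3, -27.4, 229.3]
orientation: [-1.894, -2.505, -0.004]
force: [-1.1, 0.3, 0.2]
grip_width: 0.701
```

>>> {"method": "apply_moves", "body": {"commands": "0 0 0 0;0 0 0 0;0 0 0 0;0 0 0 0;0 0 0 0;0 0 0 0"}}

```text
time_s: 58.52
position: [674.8, -33.6, 230.5]
orientation: [1.902, 2.5, -0.0]
force: [-0.2, 0.4, 0.4]
grip_width: 0.698
```

```bash
python3 chk.py w21.png; python3 to.py 687 -27.6 120 105.6 687 -27.6 36 105.6
```

```text
[203.  25.] 426 top 38.4 rect [ 558.8 -190.5] [ 3.8 55.5] long -6.9 | base [ 89.2 109. ]
[439.  38.] 576 top 38.1 rect [505.4  38.8] [77. 18.] long 0.7 | base [  9.9 330.6]
[414.  55.] 411 top 38.4 rect [521.3  26.1] [64.4 15.4] long 14.3 | base [ 27.1 319.8]
[472.  33.] 247 top 38.4 rect [488.   72.8] [ 7.9 20.9] long -87.7 | base [-11.3 362.4]
[452.  71.] 408 top 36.9 rect [534.9  65.9] [14.4 32.1] long -27.8 | base [ 36.1 360.9]
[321. 188.] 1032 top 27.1 rect [687.1 -28.1] [69.1 24.6] long 15.1 | base [198. 285.]
sd [0.02 0.21 0.1 ] t 58.92 pos [675.  -32.2 230.1] yaw 105.58 F [ 0.3 -0.2  0. ] grip 61.7 j [ 0.22  0.83 -0.49  1.42  0.42  1.    1.48] tilt [0.01 0.  ]
0.0015 0.0171 0.1468 -0.0002  |d|=111 rows>=3
0.0015 0.0171 0.2588 -0.0002  |d|=195 rows>=5
```

View pics/w21.png

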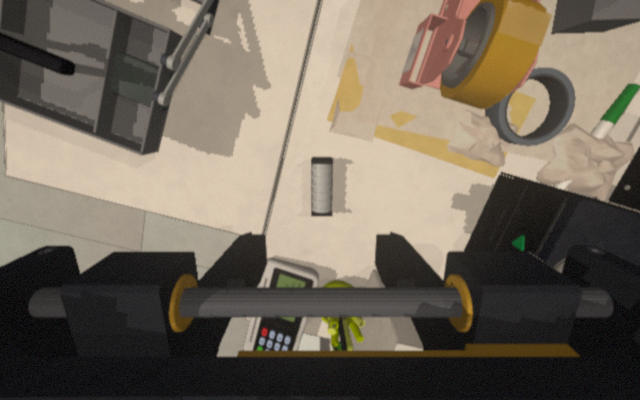

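The last short tube is at (321,188), at (687,-28) in the world, and has not moved. The surroundings are clear. Descending.

>>> {"method": "apply_moves", "body": {"commands": "0.0015 0.006 0.02 0;0.0015 0.012 0.05 0;0.0015 0.0171 0.09 0;0.0015 0.0171 0.13 0;0.0015 0.0171 0.17 0;0.0015 0.0171 0.205 0;0.0015 0.0171 0.232 0;0.0015 0.0171 0.25 0;0.0015 0.0171 0.2585 0;0.0015 0.0171 0.2585 0;0.0015 0.0171 0.2585 0;0.0015 0.0171 0.2585 0"}}

```text
time_s: 59.92
position: [688.2, -27.2, 37.6]
orientation: [1.899, 2.501, 0.003]
force: [-0.7, -0.2, 0.5]
grip_width: 0.699
```

```bash
python3 to.py 687 -27.9 36 105.6
```

```text
sd [0.26 0.1  0.24] t 60.17 pos [688.  -27.4  37.5] yaw 105.58 F [-0.1 -0.  -0.1] grip 61.5 j [ 0.17  1.08 -0.39  1.47  0.54  0.7   1.38] tilt [0.13 0.01]
-0.0003 -0.0014 0.0020 -0.0002  |d|=2 rows>=1
```

>>> {"method": "apply_moves", "body": {"commands": "0 -0.0005 0.0007 0;0 -0.0005 0.0007 0;0 -0.0005 0.0007 0;0 -0.0005 0.0007 0;0 -0.0005 0.0007 0;0 -0.0005 0.0007 0;0 -0.0005 0.0007 0;0 -0.0005 0.0007 0;0 -0.0005 0.0007 0", "fingers": 1, "force": 40}}

```text
time_s: 60.92
position: [686.7, -27.6, 35.6]
orientation: [1.9, 2.502, 0.0]
force: [1.0, 0.5, 0.0]
grip_width: 0.293
```

```bash
python3 to.py 687 -27.9 36 105.6
```

```text
sd [0.01 0.01 0.01] t 61.17 pos [686.7 -27.6  35.6] yaw 105.59 F [ 0.3 -0.5 -0.1] grip 25.6 j [ 0.17  1.08 -0.39  1.47  0.54  0.7   1.38] tilt [ 0. -0.]
-0.0004 0.0002 -0.0005 -0.0001  |d|=1 rows>=1
```

>>> {"method": "apply_moves", "body": {"commands": "0 0 -0.015 0;0 0 -0.035 0;0 0 -0.06 0;0 0 -0.09 0;0 0 -0.12 0;0 0 -0.15 0;0 0 -0.18 0;0 0 -0.21 0;0 0 -0.24 0;0 0 -0.25 0;0 0 -0.25 0;0 0 -0.25 0"}}

```text
time_s: 62.17
position: [686.4, -27.6, 223.3]
orientation: [1.899, 2.502, -0.0]
force: [-0.0, 0.1, -1.3]
grip_width: 0.292
```

```bash
python3 to.py 454.7 -314.3 150 83.4
```

```text
sd [0.26 0.08 0.66] t 62.42 pos [685.9 -27.7 221.9] yaw 105.61 F [ 0.2 -0.  -1.7] grip 25.5 j [ 0.21  0.85 -0.48  1.38  0.42  1.01  1.48] tilt [-0.13 -0.01]
-0.2852 -0.3995 0.0967 0.2467  |d|=375 rows>=9
```

>>> {"method": "apply_moves", "body": {"commands": "-0.017 -0.024 0 0.02;-0.04 -0.056 0 0.05;-0.068 -0.095 0 0.08;-0.098 -0.137 0 0.11;-0.128 -0.18 0 0.14;-0.158 -0.222 0 0.17;-0.188 -0.264 0 0.2;-0.216 -0.304 0.01 0.22;-0.244 -0.342 0.03 0.2467;-0.265 -0.372 0.05 0.2467;-0.279 -0.392 0.075 0.2467;-0.2852 -0.3995 0.0967 0.2467"}}

```text
time_s: 63.42
position: [452.0, -317.6, 149.1]
orientation: [-2.35, -2.083, 0.005]
force: [0.2, -0.2, -1.8]
grip_width: 0.29
```

>>> {"method": "apply_moves", "body": {"commands": "0 0 0 0;0 0 0 0;0 0 0 0;0 0 0 0;0 0 0 0;0 0 0 0"}}

```text
time_s: 63.92
position: [456.6, -313.6, 151.4]
orientation: [2.343, 2.09, 0.001]
force: [-1.4, 0.0, -1.2]
grip_width: 0.29
```

```bash
python3 to.py 454.4 -314.3 41 83.4; python3 - <<'E'
from h import *
s0=avg(2);im=grab('wrist','w22.png');P=cloud(im)
q=P[100:345,300:342].reshape(-1,3)
a=np.radians(-6.58);u=np.array([np.cos(a),np.sin(a)])
d=q[:,:2]-s0['position'][:2];s=d@u;l=d@np.array([-u[1],u[0]])
for b in range(-42,48,6):
    k=(s>b)&(s<b+6)&(abs(l)<5)&(q[:,2]>100)&(q[:,2]<190)
    if k.sum():print(b+3,k.sum(),np.percentile(q[k,2],[50]).round(1),s[k].min().round(1))
E
```

```text
sd [0.29 0.16 0.21] t 64.17 pos [ 456.1 -313.9  151. ] yaw 83.43 F [-0.4 -0.1 -1.6] grip 25.6 j [ 0.73  0.77 -0.36  1.87  0.47  0.58  1.53] tilt [ 0.04 -0.02]
-0.0008 -0.0023 0.1467 0.0003  |d|=110 rows>=3
-33 398 [139.9] -35.4
-27 233 [140.8] -30.0
-21 212 [141.1] -24.0
-15 224 [141.] -18.0
-9 187 [140.8] -12.0
-3 201 [141.2] -6.0
3 204 [140.9] 0.1
9 171 [141.] 6.2
15 171 [141.] 12.0
```

View pics/w22.png

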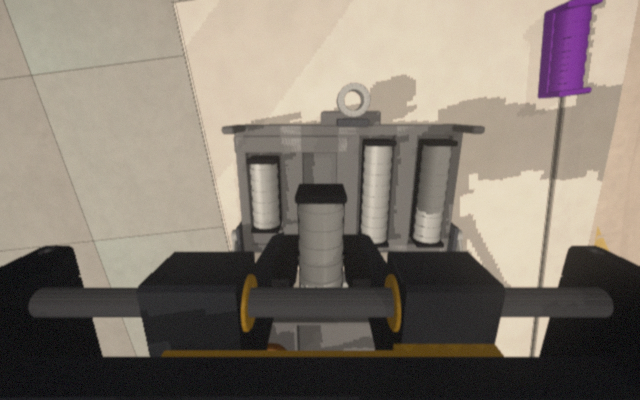

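```bash
python3 to.py 454.7 -314.2 41 83.4
```

```text
sd [0.02 0.02 0.03] t 64.52 pos [ 455.6 -314.1  150.6] yaw 83.39 F [ 0.2 -0.  -1.4] grip 25.7 j [ 0.73  0.77 -0.36  1.87  0.47  0.58  1.53] tilt [-0.  0.]
-0.0002 -0.0012 0.1461 -0.0001  |d|=110 rows>=3
```

>>> {"method": "apply_moves", "body": {"commands": "0 -0.0011 0.02 0;0 -0.0011 0.04 0;0 -0.0011 0.06 0;0 -0.0011 0.08 0;0 -0.0011 0.1 0;0 -0.0011 0.112 0;0 -0.0011 0.122 0;0 -0.0011 0.13 0;0 -0.0011 0.137 0;0 -0.0011 0.142 0;0 -0.0011 0.145 0;0 -0.0011 0.146 0"}}

```text
time_s: 65.52
position: [454.9, -314.1, 41.0]
orientation: [2.346, 2.09, 0.0]
force: [-0.4, -0.6, -1.1]
grip_width: 0.291
```

>>> {"method": "apply_moves", "body": {"commands": "0 0 0.0005 0;0 0 0.001 0;0 0 0.001 0;0 0 0.001 0;0 0 0.001 0"}}

```text
time_s: 65.93
position: [454.9, -314.1, 40.5]
orientation: [2.346, 2.09, 0.0]
force: [-0.7, -0.2, -1.6]
grip_width: 0.29
```

```bash
python3 to.py 454.7 -314.2 40 83.4
```

```text
sd [0.03 0.02 0.05] t 66.18 pos [ 454.8 -314.1   40.4] yaw 83.39 F [ 0.2 -0.  -1.6] grip 25.1 j [ 0.65  0.95 -0.22  1.91  0.57  0.34  1.43] tilt [ 0.01 -0.  ]
-0.0002 -0.0002 0.0006 -0.0001  |d|=0 rows>=1
```

>>> {"method": "apply_moves", "body": {"commands": "0 0 0.001 0;0 0 0.001 0;0 0 0.001 0;0 0 0.001 0;0 0 0.001 0;0 0 0.001 0", "fingers": 0.24}}

```text
time_s: 66.68
position: [454.8, -314.0, 39.6]
orientation: [-2.346, -2.09, -0.0]
force: [0.1, -0.6, 0.6]
grip_width: 0.38
```

>>> {"method": "apply_moves", "body": {"commands": "0 0 -0.02 0;0 0 -0.05 0;0 0 -0.09 0;0 0 -0.14 0;0 0 -0.19 0;0 0 -0.23 0;0 0 -0.25 0;0 0 -0.25 0;0 0 -0.25 0;0 0 -0.25 0;0 0 -0.25 0;0 0 -0.25 0"}}

```text
time_s: 67.68
position: [454.1, -313.6, 225.7]
orientation: [-2.344, -2.088, 0.001]
force: [1.1, -0.3, -0.2]
grip_width: 0.38
```

```bash
python3 chk.py w23.png; python3 to.py 610 -306 250 -6.6
```

```text
[512.  70.] 1325 top 27.1 rect [361.3 -96.1] [62.8 26.9] long 0.9 | base [-117.8  180.1]
[624. 150.] 2392 top 37.0 rect [461.2  35.8] [ 25.5 179.3] long -1.4 | base [-33.7 322.5]
[342. 119.] 312 top 31.9 rect [ 389.7 -280.7] [48.2 10.5] long 83.4 | base [-68.4  -0. ]
[364. 177.] 1739 top 30.9 rect [ 460.1 -262.3] [25.8 99.1] long -6.7 | base [-0.7 26.3]
[408. 177.] 1763 top 31.0 rect [ 465.9 -210.6] [26.1 98.9] long -6.8 | base [-0.8 78.4]
[276. 179.] 1237 top 30.9 rect [ 448.9 -364.8] [25.3 69.8] long -6.9 | base [ -0.  -76.8]
[320. 179.] 1231 top 31.0 rect [ 454.9 -313.2] [25.  69.7] long -6.3 | base [  0.  -24.9]
[632. 199.] 505 top 38.3 rect [518.1  46.1] [51.1  4.2] long 0.3 | base [ 21.7 339.3]
[254. 228.] 339 top 34.9 rect [ 514.  -404.1] [ 3.2 41. ] long -6.6 | base [  69.1 -108.4]
[427. 229.] 417 top 35.3 rect [ 538.6 -189. ] [ 3.5 40.1] long -5.4 | base [ 69.  108.1]
sd [0.08 0.08 0.24] t 68.08 pos [ 454.7 -313.9  226.7] yaw 83.4 F [0.  0.1 0.4] grip 33.4 j [ 0.78  0.66 -0.44  1.81  0.39  0.75  1.59] tilt [-0.03  0.03]
0.0343 0.2045 -0.0312 1.0000  |d|=157 rows>=13
```

View pics/w23.png

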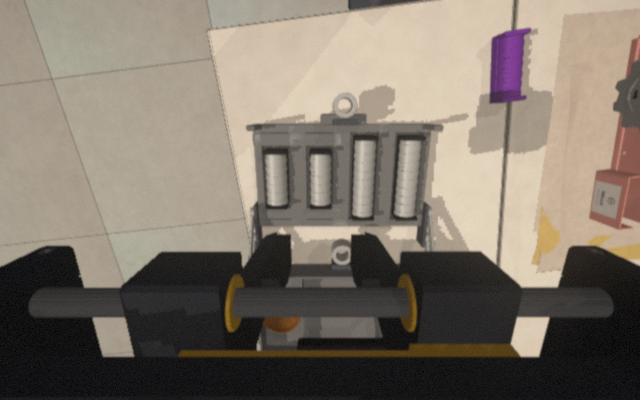

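All four tubes are seated within about 1.2 mm, with tops at 31 mm and lengths matching their channels. Now I'll lower the tray.

>>> {"method": "apply_moves", "body": {"commands": "0.003 0.02 -0.01 0.08;0.006 0.04 -0.02 0.16;0.009 0.06 -0.03 0.24;0.012 0.08 -0.035 0.32;0.015 0.1 -0.035 0.4;0.018 0.12 -0.035 0.48;0.021 0.14 -0.035 0.56;0.024 0.16 -0.035 0.63;0.027 0.18 -0.035 0.7;0.03 0.195 -0.035 0.78;0.033 0.205 -0.035 0.86;0.0343 0.215 -0.035 0.93", "fingers": 0}}

```text
time_s: 69.08
position: [618.7, -306.2, 253.1]
orientation: [-3.141, 0.016, -0.0]
force: [0.2, 0.6, 0.4]
grip_width: 0.499
```

>>> {"method": "apply_moves", "body": {"commands": "0 0 0 0.068;0 0 0 0.068;0 0 0 0.068;0 0 0 0.068;0 0 0 0.068;0 0 0 0.068;0 0 0 0.068"}}

```text
time_s: 69.67
position: [617.7, -307.2, 253.4]
orientation: [-3.136, 0.175, -0.0]
force: [0.3, -1.0, 0.4]
grip_width: 0.5
```

```bash
python3 - <<'E'
from h import *
avg();im=grab('wrist','w24.png'); P=cloud(im); print(get_state()['position'])
q=P[:270].reshape(-1,3); q=q[(q[:,2]>100)&(q[:,2]<122)&(abs(q[:,0]-620)<40)&(abs(q[:,1]+307)<80)]
print(len(q),q[:,2].mean(),cv2.minAreaRect(q[:,:2].astype(np.float32)))
E
python3 to.py 619.5 -307 107 -6.6
```

```text
[ 617.9083712  -307.059911    253.33500183]
1210 111.1179123434392 ((619.4522094726562, -307.193603515625), (99.11891174316406, 11.955657958984375), 83.79956817626953)
sd [0.01 0.02 0.01] t 70.22 pos [ 617.9 -307.   253.3] yaw -6.42 F [-0.2 -0.4  0.4] grip 44.1 j [ 0.39  0.79  0.02  1.36 -0.01  1.    0.29] tilt [-0.  0.]
0.0021 -0.0003 0.1951 0.0020  |d|=146 rows>=4
```

View pics/w24.png

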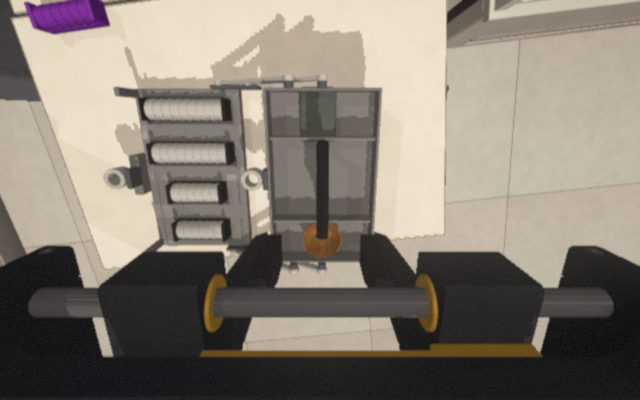

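The bar is at (619.5,-307.2), running down column 322 from row 140 to row 240. I'll descend and grip it.

>>> {"method": "apply_moves", "body": {"commands": "0.002 0 0.03 0.002;0.002 0 0.065 0.002;0.002 0 0.1 0.002;0.002 0 0.13 0.002;0.002 0 0.155 0.002;0.002 0 0.175 0.002;0.002 0 0.187 0.002;0.002 0 0.193 0.002;0.002 0 0.195 0.002;0.002 0 0.195 0.002;0.002 0 0.195 0.002;0.002 0 0.195 0.002"}}

```text
time_s: 71.22
position: [620.1, -307.5, 108.2]
orientation: [3.136, -0.181, 0.003]
force: [-0.5, -0.7, 0.1]
grip_width: 0.503
```

>>> {"method": "apply_moves", "body": {"commands": "0 0 0 0;0 0 0 0;0 0 0 0;0 0 0 0;0 0 0 0;0 0 0 0;0 0 0 0;0 0 0 0", "fingers": 1, "force": 45}}

```text
time_s: 71.88
position: [619.6, -307.2, 107.2]
orientation: [3.136, -0.181, 0.001]
force: [0.0, -0.7, 0.4]
grip_width: 0.128
```

```bash
python3 to.py 619.5 -307 107 -6.6; python3 -c "
import numpy as np
X=lambda q:.1*(np.sin(q-.873)+.766)/.75
Z=lambda q:-.1*(np.cos(q-.873)-.643)/.75
q0=1.92
for i,q in enumerate(np.linspace(q0,0,33)[1:]): print(i+1,'%.2f %.4f 0 %.4f'%(q,X(q)-X(q0),Z(q)-Z(q0)))"
```

```text
sd [0.02 0.01 0.02] t 72.13 pos [ 619.6 -307.2  107.2] yaw -6.61 F [ 0.3 -0.2  0.4] grip 11.3 j [ 0.39  0.96  0.01  1.46 -0.01  0.72  0.29] tilt [ 0.02 -0.  ]
-0.0001 -0.0003 0.0002 -0.0001  |d|=0 rows>=1
1 1.86 -0.0042 0 -0.0068
2 1.80 -0.0088 0 -0.0133
3 1.74 -0.0138 0 -0.0196
4 1.68 -0.0192 0 -0.0255
5 1.62 -0.0249 0 -0.0311
6 1.56 -0.0309 0 -0.0364
7 1.50 -0.0372 0 -0.0413
8 1.44 -0.0438 0 -0.0458
9 1.38 -0.0507 0 -0.0499
10 1.32 -0.0578 0 -0.0535
11 1.26 -0.0651 0 -0.0568
12 1.20 -0.0726 0 -0.0596
13 1.14 -0.0803 0 -0.0619
14 1.08 -0.0881 0 -0.0638
15 1.02 -0.0959 0 -0.0652
16 0.96 -0.1039 0 -0.0661
17 0.90 -0.1119 0 -0.0666
18 0.84 -0.1199 0 -0.0666
19 0.78 -0.1278 0 -0.0661
20 0.72 -0.1358 0 -0.0651
21 0.66 -0.1436 0 -0.0636
22 0.60 -0.1514 0 -0.0617
23 0.54 -0.1590 0 -0.0593
24 0.48 -0.1665 0 -0.0565
25 0.42 -0.1738 0 -0.0532
26 0.36 -0.1809 0 -0.0495
27 0.30 -0.1877 0 -0.0453
28 0.24 -0.1943 0 -0.0408
29 0.18 -0.2006 0 -0.0359
30 0.12 -0.2066 0 -0.0306
31 0.06 -0.2123 0 -0.0250
32 0.00 -0.2176 0 -0.0190
```

>>> {"method": "apply_moves", "body": {"commands": "-0.0042 0 -0.0068 0;-0.0088 0 -0.0133 0;-0.0138 0 -0.0196 0;-0.0192 0 -0.0255 0;-0.0249 0 -0.0311 0;-0.0309 0 -0.0364 0;-0.0372 0 -0.0413 0;-0.0438 0 -0.0458 0;-0.0507 0 -0.0499 0;-0.0578 0 -0.0535 0;-0.0651 0 -0.0568 0;-0.0726 0 -0.0596 0"}}

```text
time_s: 73.13
position: [564.9, -300.9, 152.2]
orientation: [3.136, -0.181, 0.001]
force: [4.3, -1.8, -6.9]
grip_width: 0.129
```

>>> {"method": "apply_moves", "body": {"commands": "-0.0077 0 -0.0023 0;-0.0155 0 -0.0042 0;-0.0233 0 -0.0056 0;-0.0313 0 -0.0065 0;-0.0393 0 -0.007 0;-0.0473 0 -0.007 0;-0.0552 0 -0.0065 0;-0.0632 0 -0.0055 0;-0.071 0 -0.004 0;-0.0788 0 -0.0021 0;-0.0864 0 0.0003 0;-0.0939 0 0.0031 0"}}

```text
time_s: 74.13
position: [495.7, -293.0, 149.8]
orientation: [3.136, -0.181, 0.003]
force: [6.7, -2.2, -6.6]
grip_width: 0.125
```

>>> {"method": "apply_moves", "body": {"commands": "-0.0073 0 0.0033 0;-0.0144 0 0.007 0;-0.0212 0 0.0112 0;-0.0278 0 0.0157 0;-0.0341 0 0.0206 0;-0.0401 0 0.0259 0;-0.0458 0 0.0315 0;-0.0511 0 0.0375 0;-0.053 0 0.0405 0;-0.054 0 0.042 0;-0.054 0 0.042 0;-0.054 0 0.042 0"}}

```text
time_s: 75.13
position: [457.1, -288.7, 120.9]
orientation: [3.135, -0.181, 0.009]
force: [3.3, 1.5, 22.3]
grip_width: 0.126
```

```bash
python3 - <<'E'
from h import *
s=avg();print(s['time_s'],s['position'],s['force'],s['grip_width']*88)
a=np.radians(-6.58);c,sn=np.cos(a),np.sin(a)
d=s['position']-[457.4,-288.3,121]; print('dx',d[0]*c+d[1]*sn,'dy',-d[0]*sn+d[1]*c,'dz',d[2])
E
```

```text
75.3833 [ 457.14635682 -288.68574108  120.86417105] [ 2.76885905  1.32344001 22.16269753] 11.434372527832098
dx -0.2077701661681085 dy -0.4122652084015413 dz -0.13582895136231343
```

The tray is at its lower stop, with a 22 N reaction and the handle back where it started. I'll release and retreat.

>>> {"method": "apply_moves", "body": {"commands": "0.001 0 -0.002 0;0.001 0 -0.002 0;0.001 0 -0.002 0;0.001 0 -0.002 0;0.001 0 -0.002 0;0.001 0 -0.002 0", "fingers": 0}}

```text
time_s: 75.88
position: [455.1, -288.0, 118.9]
orientation: [-3.136, 0.181, 0.003]
force: [0.4, 0.1, 1.1]
grip_width: 0.496
```

>>> {"method": "apply_moves", "body": {"commands": "0 0 -0.02 0;0 0 -0.05 0;0 0 -0.09 0;0 0 -0.14 0;0 0 -0.19 0;0 0 -0.22 0;0 0 -0.23 0;0 0 -0.23 0;0 0 -0.23 0;0 0 -0.23 0"}}

```text
time_s: 76.72
position: [454.9, -287.7, 290.2]
orientation: [-3.135, 0.181, 0.005]
force: [0.2, -0.2, -1.3]
grip_width: 0.501
```

```bash
python3 to.py 385 -285 290 90 
```

```text
sd [0.23 0.13 0.3 ] t 76.97 pos [ 455.1 -287.8  290.4] yaw -6.6 F [ 0.1 -0.2 -0.3] grip 43.8 j [ 0.48  0.53 -0.01  1.79  0.    0.82  0.36] tilt [-0.16  0.09]
-0.0933 0.0070 0.0008 -1.0734  |d|=70 rows>=14
```

>>> {"method": "apply_moves", "body": {"commands": "-0.008 0 0 -0.08;-0.016 0.001 0 -0.16;-0.024 0.002 0 -0.24;-0.032 0.003 0 -0.32;-0.04 0.003 0 -0.4;-0.048 0.004 0 -0.48;-0.056 0.005 0 -0.56;-0.064 0.005 0 -0.64;-0.072 0.006 0 -0.72;-0.08 0.006 0 -0.8;-0.088 0.007 0 -0.88;-0.0933 0.007 0.0008 -0.96"}}

```text
time_s: 77.97
position: [385.0, -285.6, 291.1]
orientation: [-2.412, -2.012, 0.001]
force: [-1.4, 0.1, -0.1]
grip_width: 0.504
```

>>> {"method": "apply_moves", "body": {"commands": "0 0 0 -0.06;0 0 0 -0.113;0 0 0 -0.113;0 0 0 -0.113;0 0 0 -0.113;0 0 0 -0.113;0 0 0 -0.113;0 0 0 -0.113"}}

```text
time_s: 78.63
position: [385.9, -285.3, 291.4]
orientation: [2.231, 2.211, -0.0]
force: [-0.1, 0.2, 0.2]
grip_width: 0.501
```

```bash
python3 - <<'E'
from h import *
avg();im=grab('wrist','w25.png'); P=cloud(im); np.savez('pics/w25.npz',P=P);print(get_state()['position'])
z=P[...,2]
m=(z>65)&(z<80)&(abs(P[...,0]-376)<16)&(abs(P[...,1]+279)<20);q=P[m]
print('knuckle',len(q),q.min(0),q.max(0),cv2.minEnclosingCircle(q[:,:2].astype(np.float32)),q[:,2].mean())
q=P[:265].reshape(-1,3);q=q[(q[:,2]>78)&(q[:,2]<90)&(q[:,0]<560)&(q[:,1]<-150)];print('tray',cv2.minAreaRect(q[:,:2].astype(np.float32)))
ys,xs=np.nonzero(m);y0,x0=int(ys.mean()),int(xs.mean());print(x0,y0)
np.save('pics/c25.npy',[x0,y0])
cv2.imwrite('pics/w25c.png',cv2.resize(cv2.imread('pics/w25.png')[y0-40:y0+40,x0-50:x0+50],None,fx=7,fy=7,interpolation=cv2.INTER_CUBIC))
E
```

```text
[ 385.76850928 -285.40614994  291.35709246]
knuckle 281 [ 364.14480888 -292.94310659   65.03161565] [ 391.92586965 -268.17094966   73.74062988] ((380.1909484863281, -281.0736083984375), 16.45709228515625) 71.36581308105197
tray ((448.0818786621094, -287.43975830078125), (222.40220642089844, 103.35749816894531), 83.64592742919922)
324 170
```

View pics/w25c.png

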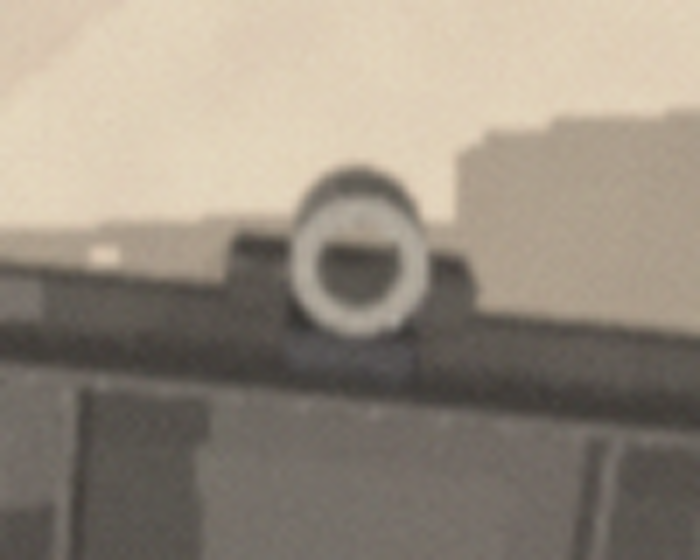

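```bash
python3 - <<'E'
from h import *
im=grab('wrist');
for z in(71,72): print(ray(im,(325.0,167.3),z))
P=np.load('pics/w25.npz')['P'];z=P[...,2]
m=(z>70.3)&(z<76)&(np.hypot(P[...,0]-376.3,P[...,1]+279.3)<15);q=P[m];print(len(q),q.mean(0),cv2.minEnclosingCircle(q[:,:2].astype(np.float32)))
E
python3 to.py 420 -40 290 90 421.3 186.1 270 90
```

```text
[ 375.62428268 -279.18717835   71.        ]
[ 375.44267033 -279.20251969   72.        ]
210 [ 377.06550648 -279.41603258   72.00015746] ((377.7283020019531, -279.1308898925781), 13.583577156066895)
sd [0.01 0.01 0.01] t 79.23 pos [ 385.8 -285.4  291.4] yaw 89.5 F [-0.3 -0.  -0. ] grip 44.3 j [ 0.88  0.49 -0.51  1.94  0.33  0.79  1.75] tilt [0. 0.]
0.3276 0.0428 0.0018 -0.0055  |d|=248 rows>=6
0.6291 0.0419 0.0285 -0.0055  |d|=473 rows>=12
```

The knuckle ring is at w25 pixel (325,167), which puts its centre at about (375.8,-279.2) with the top at 72 mm. That agrees with where the pin started. I'll fetch the pin.

>>> {"method": "apply_moves", "body": {"commands": "0.055 0.007 0 0;0.11 0.014 0 0;0.165 0.021 0 0;0.22 0.028 0 0;0.275 0.035 0 0;0.33 0.042 0 0;0.385 0.042 0 0;0.44 0.042 0 0;0.495 0.042 0.01 0;0.55 0.042 0.02 0;0.6 0.042 0.025 -0.005;0.6291 0.0419 0.0285 -0.005", "fingers": 0.22}}

```text
time_s: 80.23
position: [420.7, 191.3, 270.0]
orientation: [-2.215, -2.225, -0.004]
force: [0.3, -0.3, 0.4]
grip_width: 0.389
```

>>> {"method": "apply_moves", "body": {"commands": "0 0 0 0;0 0 0 0;0 0 0 0;0 0 0 0;0 0 0 0;0 0 0 0"}}

```text
time_s: 80.73
position: [421.6, 184.9, 270.1]
orientation: [2.225, 2.218, -0.0]
force: [-0.6, 0.3, 0.2]
grip_width: 0.388
```

```bash
python3 - <<'E'
from h import *
avg();im=grab('wrist','w26.png'); P=cloud(im); print(get_state()['position'])
z=P[...,2];m=(z>98)&(z<108)&(abs(P[...,0]-421)<20)&(abs(P[...,1]-186)<20);q=P[m];print(len(q),q.mean(0),q.min(0),q.max(0))
E
python3 to.py 421.3 186 150 90 421.3 186 89 90
```

```text
[421.30542105 185.96630081 270.0350828 ]
248 [420.754487   186.26266305 102.32011427] [411.58332513 177.25586966  98.01604635] [429.62130827 195.52699965 104.96978214]
sd [0.02 0.07 0.01] t 81.28 pos [421.3 186.1 270. ] yaw 89.95 F [0.  0.3 0.2] grip 34.3 j [-0.19  0.5  -0.48  2.02  0.35  0.7   0.67] tilt [0. 0.]
-0.0001 0.0000 0.1600 -0.0005  |d|=120 rows>=3
-0.0001 0.0000 0.2414 -0.0005  |d|=181 rows>=5
```

>>> {"method": "apply_moves", "body": {"commands": "0 0 0.03 0;0 0 0.07 0;0 0 0.11 0;0 0 0.145 0;0 0 0.175 0;0 0 0.2 0;0 0 0.22 0;0 0 0.233 0;0 0 0.24 0;0 0 0.2414 0;0 0 0.2414 0;0 0 0.2414 0"}}

```text
time_s: 82.28
position: [421.6, 186.3, 89.5]
orientation: [2.222, 2.22, 0.002]
force: [0.6, 0.4, -0.3]
grip_width: 0.387
```

```bash
python3 to.py 421 186.2 89 90
```

```text
sd [0.04 0.06 0.07] t 82.53 pos [421.6 186.3  89.5] yaw 89.94 F [0.1 0.4 0.3] grip 34.4 j [-0.42  0.81 -0.15  2.18  0.63  0.19  0.43] tilt [0.06 0.04]
-0.0001 -0.0009 0.0007 -0.0006  |d|=1 rows>=1
```

>>> {"method": "apply_moves", "body": {"commands": "0 0 0 0;0 0 0 0;0 0 0 0;0 0 0 0;0 0 0 0;0 0 0 0;0 0 0 0;0 0 0 0", "fingers": 1, "force": 30}}

```text
time_s: 83.2
position: [421.3, 186.1, 89.0]
orientation: [2.222, 2.22, 0.0]
force: [0.4, -1.0, 2.9]
grip_width: 0.204
```

```bash
python3 to.py 421 186.2 270 90
```

```text
sd [0.01 0.02 0.01] t 83.45 pos [421.3 186.1  89. ] yaw 89.95 F [ 0.1 -0.3  3.6] grip 18.1 j [-0.42  0.81 -0.15  2.18  0.63  0.19  0.43] tilt [ 0.01 -0.  ]
0.0002 -0.0004 -0.2413 -0.0005  |d|=181 rows>=5
```

>>> {"method": "apply_moves", "body": {"commands": "0 0 -0.01 0;0 0 -0.025 0;0 0 -0.045 0;0 0 -0.07 0;0 0 -0.1 0;0 0 -0.13 0;0 0 -0.16 0;0 0 -0.19 0;0 0 -0.22 0;0 0 -0.245 0;0 0 -0.26 0;0 0 -0.26 0"}}

```text
time_s: 84.45
position: [421.9, 186.7, 286.2]
orientation: [2.222, 2.22, 0.006]
force: [0.8, 0.6, -1.0]
grip_width: 0.204
```

```bash
python3 to.py 420 -40 290 90 376 -279.3 210 90
```

```text
sd [0.49 0.39 1.14] t 84.7 pos [421.  185.9 284.1] yaw 89.96 F [-0.1 -0.  -1.2] grip 17.8 j [-0.17  0.48 -0.52  2.    0.34  0.75  0.68] tilt [0. 0.]
-0.3013 -0.0012 -0.0079 -0.0005  |d|=226 rows>=6
-0.6204 -0.0596 0.0987 -0.0005  |d|=473 rows>=12
```

>>> {"method": "apply_moves", "body": {"commands": "-0.035 0 -0.005 0;-0.08 0 -0.008 0;-0.135 0 -0.008 0;-0.19 0 -0.008 0;-0.245 0 -0.008 0;-0.3 -0.001 -0.008 0;-0.355 -0.01 -0.008 0;-0.41 -0.02 -0.008 0;-0.465 -0.03 0 0;-0.52 -0.04 0.02 0;-0.575 -0.05 0.05 0;-0.6204 -0.0596 0.075 0"}}

```text
time_s: 85.7
position: [376.9, -274.4, 230.1]
orientation: [-2.223, -2.22, -0.0]
force: [1.8, -0.1, -0.4]
grip_width: 0.207
```

>>> {"method": "apply_moves", "body": {"commands": "0 0 0 0;0 0 0 0;0 0 0 0;0 0 0 0;0 0 0 0;0 0 0 0;0 0 0 0;0 0 0 0"}}

```text
time_s: 86.37
position: [377.9, -272.1, 231.6]
orientation: [2.221, 2.221, 0.0]
force: [-1.1, 0.7, -1.5]
grip_width: 0.204
```

```bash
python3 - <<'E'
from h import *
s=avg();im=grab('wrist','w27.png');P=cloud(im);t=get_state()['position'];print(t)
q=P[190:240,300:342].reshape(-1,3);q=q-t
for a in range(-84,-34,6):
    k=q[(q[:,2]>a)&(q[:,2]<a+6)&(abs(q[:,0])<25)]
    if len(k):print(a,len(k),'xmin',np.percentile(k[:,0],5).round(1),'y',np.percentile(k[:,1],[1,99]).round(1),'ymid',np.percentile(k[:,1],[1,99]).mean().round(1))
cv2.imwrite('pics/w27c.png',cv2.resize(cv2.imread('pics/w27.png')[120:260,250:400],None,fx=5,fy=4,interpolation=cv2.INTER_CUBIC))
E
python3 to.py 376 -279.3 156 90
```

```text
[ 377.56074025 -272.54930971  231.3096681 ]
-84 2 xmin -2.1 y [0.1 2.4] ymid 1.3
-78 1 xmin -3.9 y [-1.4 -1.4] ymid -1.4
-72 33 xmin -5.3 y [-4.9  5.2] ymid 0.1
-66 43 xmin -5.5 y [-4.8  5.8] ymid 0.5
-60 51 xmin -5.4 y [-4.6  5.6] ymid 0.5
-54 35 xmin -5.5 y [-3.6  4.6] ymid 0.5
-36 162 xmin -11.1 y [-9.4 10.3] ymid 0.5
sd [0.01 0.01 0.01] t 86.92 pos [ 377.6 -272.6  231.3] yaw 89.95 F [-0.3 -0.2 -0.7] grip 18.1 j [ 0.83  0.57 -0.48  2.05  0.44  0.62  1.63] tilt [0.   0.01]
-0.0090 -0.0021 0.1004 -0.0005  |d|=76 rows>=2
```

View pics/w27c.png

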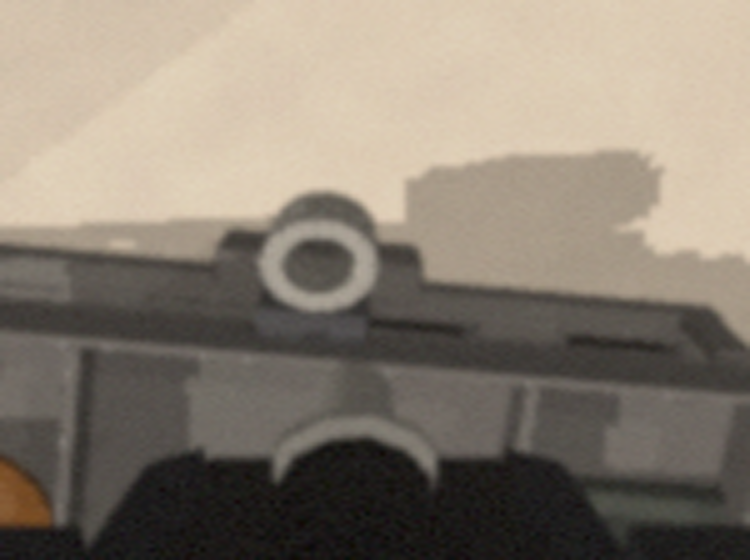

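```bash
python3 - <<'E'
from h import *
s=avg(2);im=grab('wrist');P=cloud(im)
print(ray(im,(313.6,185.9),71.5))
img=cv2.cvtColor(im['img'],cv2.COLOR_RGB2GRAY)
# bright ring segmentation: top plane points
z=P[...,2];m=(z>69.5)&(z<75)&(np.hypot(P[...,0]-376,P[...,1]+279.2)<14)&(img>130)
q=P[m];print(m.sum(),cv2.minAreaRect(q[:,:2].astype(np.float32)),cv2.minEnclosingCircle(q[:,:2].astype(np.float32)))
E
```

```text
[ 375.77800802 -279.11877521   71.5       ]
238 ((375.356201171875, -279.68609619140625), (22.71051597595215, 22.523488998413086), 89.33551025390625) ((375.81854248046875, -279.3946533203125), 11.88312816619873)
```

```bash
python3 to.py 375.8 -279.6 162 90
```

```text
sd [0.02 0.01 0.01] t 87.27 pos [ 377.6 -272.5  231.3] yaw 89.95 F [-0.  -0.1 -1. ] grip 18.0 j [ 0.83  0.57 -0.48  2.05  0.44  0.62  1.63] tilt [0.   0.01]
-0.0094 -0.0024 0.0924 -0.0005  |d|=70 rows>=2
```

>>> {"method": "apply_moves", "body": {"commands": "-0.004 -0.001 0.01 0;-0.008 -0.002 0.02 0;-0.0094 -0.0024 0.04 0;-0.0094 -0.0024 0.06 0;-0.0094 -0.0024 0.08 0;-0.0094 -0.0024 0.09 0;-0.0094 -0.0024 0.0924 0;-0.0094 -0.0024 0.0924 0;-0.0094 -0.0024 0.0924 0;-0.0094 -0.0024 0.0924 0"}}

```text
time_s: 88.1
position: [376.2, -279.8, 162.5]
orientation: [2.222, 2.22, 0.001]
force: [-0.2, 0.4, -0.1]
grip_width: 0.205
```

```bash
python3 to.py 375.8 -279.6 107 90;python3 - <<'E'
from h import *
im=grab('wrist','w28.png')
cv2.imwrite('pics/w28c.png',cv2.resize(cv2.imread('pics/w28.png')[140:260,260:380],None,fx=5,fy=5,interpolation=cv2.INTER_CUBIC))
E
```

```text
sd [0.1  0.04 0.09] t 88.35 pos [ 376.1 -279.8  162.5] yaw 89.95 F [-0.1  0.1 -1. ] grip 18.2 j [ 0.77  0.68 -0.36  2.11  0.55  0.44  1.54] tilt [ 0.06 -0.03]
0.0003 -0.0004 0.0740 -0.0006  |d|=56 rows>=2
```

View pics/w28c.png

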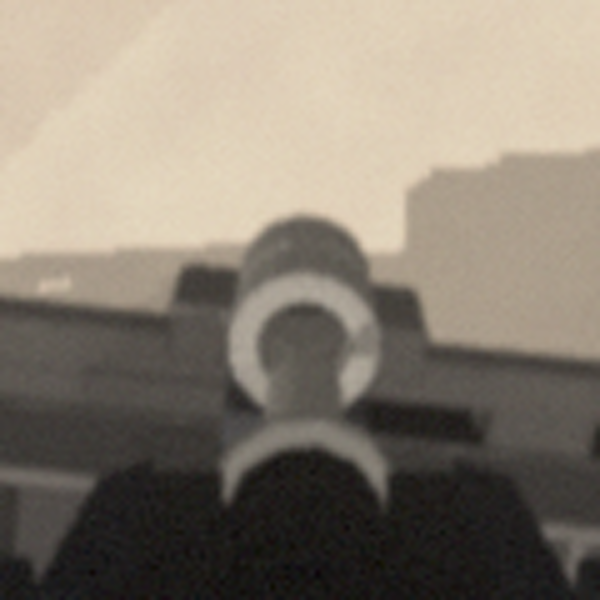

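The pin's nose sits over the bore, with both at column 305 of the crop. I'll insert it slowly.

>>> {"method": "apply_moves", "body": {"commands": "0 -0.0004 0.005 0;0 -0.0004 0.01 0;0 -0.0004 0.015 0;0 -0.0004 0.02 0;0 -0.0004 0.025 0;0 -0.0004 0.03 0;0 -0.0004 0.035 0;0 -0.0004 0.035 0"}}

```text
time_s: 89.07
position: [375.2, -279.4, 135.0]
orientation: [-2.221, -2.22, 0.0]
force: [-0.7, 0.3, -0.4]
grip_width: 0.204
```

```bash
python3 to.py 375.8 -279.6 108 90
```

```text
sd [0.15 0.1  0.32] t 89.32 pos [ 375.4 -279.5  135.6] yaw 89.96 F [-0.2  0.3 -0.9] grip 18.0 j [ 0.73  0.73 -0.3   2.13  0.6   0.36  1.5 ] tilt [-0.02  0.01]
-0.0001 0.0005 0.0367 -0.0004  |d|=28 rows>=1
```

>>> {"method": "apply_moves", "body": {"commands": "0 0.0003 0.005 0;0 0.0003 0.01 0;0 0.0003 0.015 0;0 0.0003 0.02 0;0 0.0003 0.025 0;0 0.0003 0.03 0;0 0.0003 0.034 0;0 0.0003 0.0367 0;0 0.0003 0.0367 0;0 0.0003 0.0367 0"}}

```text
time_s: 90.15
position: [375.7, -279.5, 108.1]
orientation: [-2.222, -2.22, 0.0]
force: [0.8, -0.0, -1.9]
grip_width: 0.204
```

```bash
python3 to.py 375.8 -279.6 106 90
```

```text
sd [0.05 0.04 0.1 ] t 90.4 pos [ 375.8 -279.6  108.3] yaw 89.96 F [ 0.1  0.2 -0.9] grip 17.9 j [ 0.69  0.78 -0.24  2.15  0.64  0.28  1.47] tilt [ 0.01 -0.  ]
0.0000 0.0001 0.0031 -0.0005  |d|=2 rows>=1
```

>>> {"method": "apply_moves", "body": {"commands": "0 0 0.001 0;0 0 0.002 0;0 0 0.003 0;0 0 0.004 0;0 0 0.004 0;0 0 0.004 0;0 0 0.004 0"}}

```text
time_s: 90.98
position: [375.7, -279.6, 105.8]
orientation: [2.222, 2.22, -0.0]
force: [-0.0, 0.7, 7.4]
grip_width: 0.205
```

```bash
python3 to.py 375.8 -279.6 106 90
```

```text
sd [0.02 0.01 0.01] t 91.23 pos [ 375.7 -279.6  105.8] yaw 89.96 F [-0.9  0.4  7.8] grip 17.7 j [ 0.68  0.78 -0.23  2.15  0.64  0.27  1.46] tilt [ 0.02 -0.03]
0.0000 0.0001 -0.0003 -0.0005  |d|=0 rows>=1
```

The collar is seated: an upward force of about 8 N at TCP 105.8, where I expected contact at about 106. I'll release and retreat.

>>> {"method": "apply_moves", "body": {"commands": "0 0 -0.001 0;0 0 -0.001 0;0 0 -0.001 0;0 0 -0.001 0;0 0 -0.001 0;0 0 -0.001 0;0 0 -0.001 0", "fingers": 0.1}}

```text
time_s: 91.82
position: [375.7, -279.6, 105.9]
orientation: [-2.222, -2.22, -0.0]
force: [1.0, 0.3, -0.9]
grip_width: 0.447
```

>>> {"method": "apply_moves", "body": {"commands": "0 0 -0.02 0;0 0 -0.05 0;0 0 -0.09 0;0 0 -0.14 0;0 0 -0.19 0;0 0 -0.22 0;0 0 -0.24 0;0 0 -0.24 0;0 0 -0.24 0;0 0 -0.24 0;0 0 -0.24 0;0 0 -0.24 0"}}

```text
time_s: 92.82
position: [375.1, -279.2, 284.8]
orientation: [-2.22, -2.219, 0.001]
force: [-0.1, -0.2, -0.2]
grip_width: 0.449
```

```bash
python3 - <<'E'
from h import *
avg();im=grab('wrist','w29.png'); P=cloud(im); print(get_state()['position'],get_state()['force'])
z=P[...,2];m=(z>114)&(z<124)&(P[...,0]<395)&(abs(P[...,1]+279)<20)&(P[...,0]>355);q=P[m];print('pin top',len(q),q.mean(0),q.min(0),q.max(0))
m=(z>116)&(z<132)&(abs(P[...,0]-457)<30)&(abs(P[...,1]+288)<60);m[270:]=0;q=P[m];print('handle',len(q),np.median(q,0),cv2.minAreaRect(q[:,:2].astype(np.float32)))
im=grab('side','s29.png');cv2.imwrite('pics/s29c.png',cv2.resize(cv2.imread('pics/s29.png')[150:330,220:470],None,fx=3,fy=3,interpolation=cv2.INTER_CUBIC))
cv2.imwrite('pics/w29c.png',cv2.resize(cv2.imread('pics/w29.png')[120:300,200:440],None,fx=3,fy=3,interpolation=cv2.INTER_CUBIC))
E
```

```text
[ 375.6731557  -279.51822554  285.72982707] [-0.05967335  0.13858672 -0.0882656 ]
pin top 258 [ 374.88234107 -278.95520964  119.12670343] [ 366.6140628  -287.92688389  114.10829974] [ 384.40814627 -269.69779386  121.49079276]
handle 887 [ 456.31068095 -279.46498455  125.45019723] ((458.26031494140625, -279.2512512207031), (79.41809844970703, 12.390730857849121), 83.59022521972656)
```

View pics/w29c.png

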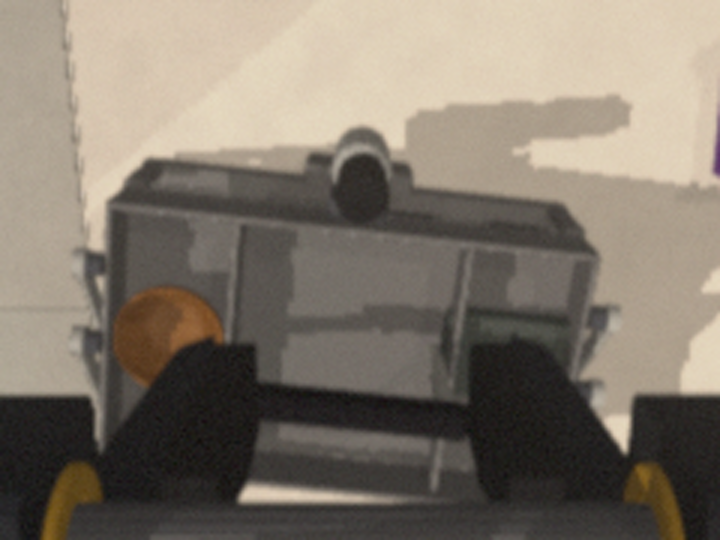

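View pics/s29c.png

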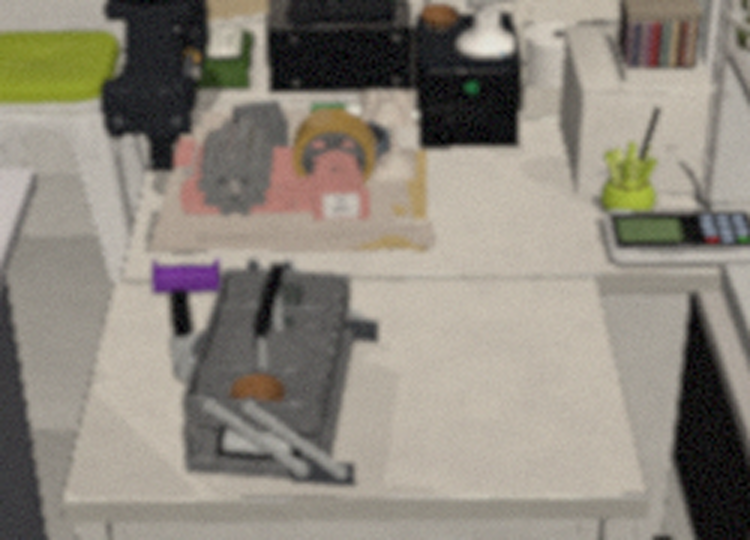

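The tray handle top is at 125.4 mm, as at the start. The pin top is at about 121 mm (122 at the start) and the pin is centred on the knuckle. The side view shows the box closed and the counter clear of tubes. Handing in.

```bash
python3 -c "
from cell import *
print(get_state()['time_s'],get_state()['force']); print(sign_off())"
```

```text
93.1667 [-0.55942975  0.11338741  0.08740078]
the job is handed in; nothing more can be done
None
```

The float box is packed and closed, and I handed the job in at 93 s; `sign_off()` gave no verdict. I parked the pin in its stand, opened the tray to its stop and laid the two long and two short tubes in their own channels. Then I lowered the tray to its stop and pushed the pin back through both knuckles until the collar met the upper one. The purple look-alike stayed where it was.

**Last checks**
- **Tubes:** after release, all four were within about 1.2 mm of their channel points, with tops at 31 mm and in line to about 0.3°. I could not see them clearly once the tray was closed.
- **Tray:** it reached its lower stop with a 22 N reaction, and the handle top was back at its starting 125.4 mm.
- **Pin:** the collar met the knuckle with about 8 N, and the pin top came back to its starting height within about 0.6 mm. The axis was within about 1 mm of the knuckle centre.
- **Small disagreement:** separate camera estimates of the knuckle's centre differed by 1 to 2 mm. I used the consensus, and the pin went in without side force.
- **Wipes and tape roll:** I never touched them, and both looked unmoved in the last side picture. I did not measure their positions again at the end.

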